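Isolate the bench kiln and hang its lift-off door

TASK

Make the kiln safe first: swing the isolator's handle on the control box from on to off, until the hole in its end lines up with the hole in the padlock hasp. Then take the kiln door from the sloped rack and hang it back on the kiln, held upright and lowered in your grip so that both knuckles go over both hinge pins together, fully down, and let go of it there; it may stand open. Leave the other things on the bench where they are.

Things in the scene. Friction and masses are not known exactly. Their poses are not given: they have to be found in the camera images.
- control_box: Grey control box of the kiln, fixed. Origin under its middle; x from its low front to its high back, y to its left, z up. 150 mm deep (x), 200 mm wide, 50 mm high in front, 155 mm at the back. The face between slopes at 35 degrees from level: its normal is (-sin 35, 0, cos 35), up the slope is (cos 35, 0, sin 35) in these axes.
- isolator (a joint): Angle of the isolator's handle, a black lever on the sloped face. 0 = on, arm pointing up the slope; grows as the arm swings to the box's left (+y) in the plane of the face; 1.571 = off, arm level, holes in line; hard stop at 1.59. Starts 0 to 0.2. Stays where left, no spring; about 3 N at 55 mm from the pivot moves it.
- isolator_pivot (a point): Point on the handle's turning axis (normal to the sloped face), 21 mm above the face, at the arm's mid-thickness. The arm is 16 mm wide, its underside 14 mm and its top 28 mm above the face, 75 mm long, ending in a steel eye 24 mm across, centred 85 mm from the pivot. Hub 32 mm across at the arm's height. Control box's axes.
- handle_hole (a point): Centre of the 9 mm hole in the eye at the handle's end, 85 mm from the turning axis, 21 mm above the face. Its x axis points along the arm outwards, its z out of the sloped face.
- hasp_hole (a point): Where the handle's hole must come: 21 mm above the face, right over the 9 mm hole of the fixed steel hasp plate (30 x 30 mm, top 12 mm above the face), 85 mm to the left (+y of the box) of the pivot. Control box's axes.
- door: Kiln door, loose: steel case 18 mm thick (x), 160 wide (y), 165 high (z), 0.4 to 0.6 kg. Origin: middle of the bottom edge, mid-thickness. -x is its front, with an upright black bar handle (35 mm off, at y -58 mm); +x its inner side with a white plug (14 mm thick, 96 wide, z 32 to 123 mm); +y its hinge edge. Starts leaning: z tilted 30 degrees, top towards the robot, front face underneath.
- door_top (a point): Middle of the door's top edge, mid-thickness, 165 mm up from its origin; door's axes. Grip here across the 18 mm: the top 42 mm of both faces are plain. The centre of mass lies within 6 mm of the middle of the width. The door slides out of the rack along its own z; its foot must pass the rails' tops (112 mm) before it is stood upright.
- knuckle_low (a point): Lower knuckle of the door, a steel ring 24 mm outside, 12.5 mm bore, 22 mm high, bore along the door's z: centre of the bore at its lower end, at (0, 94, 20) mm in the door's axes. Door's axes.
- knuckle_top (a point): Upper knuckle, the same ring: centre of its bore at its lower end, at (0, 94, 120) mm in the door's axes. Door's axes.
- kiln: Grey bench kiln, fixed, 250 mm wide (y), 260 deep (x), 270 high. Origin under its middle; -x out of its front, z up. Its front is 130 mm from the origin, 15 mm behind the hinge pins. The hinge is 94 mm to the +y side of its middle. A hung door shut has the kiln's axes; it opens by turning clockwise seen from above: at 90 degrees its +x is the kiln's -y and its +y the kiln's +x.
- pin_low (a point): Lower hinge pin of the kiln, upright: centre of the shoulder (22 mm across) where the knuckle comes to rest, 85 mm above the bench, at (-145, 94) mm in the kiln's axes. The pin rises 27 mm above this: 10 mm thick up to 16 mm, then tapering to a 3 mm tip. Kiln's axes.
- pin_top (a point): Upper hinge pin, the same, straight above: centre of its shoulder, 185 mm above the bench. Its bracket hangs 14 mm below, so the lower knuckle must come in from the side, the door held 30 to 60 mm above its final height, and then be lowered. Kiln's axes.
- rack: Dark steel sloped rack, fixed; origin on the bench, 30 mm below the door's origin. Two rails 60 mm apart carry the door's front face up to 112 mm from its foot; its foot stands on a ledge with a 14 mm lip. A white firing board (100 mm wide, 85 high) leans parallel to it, 56 mm from its mid-plane, on its inner (+x) side. The rack's x, y are level; it leans to its -x.
- tool_pot: Bystander: black pot, 72 mm across and 165 mm high with its brushes and files. Origin under its middle.
- pliers: Bystander: pliers lying flat, 125 mm long, 12 mm high. Origin at the rivet, on the bench.
- solder_block: Bystander: white soldering block 70 x 130 x 30 mm. Origin under its middle.
- jar: Bystander: glass jar 52 mm across, 60 mm high. Origin under its middle.
- ring_tray: Bystander: wooden tray of rings, 90 x 120 x 18 mm. Origin under its middle.
- padlock: Bystander: brass padlock lying flat, 67 x 34 x 18 mm. Origin under its body.
Not all that is in view belongs to the job. Leave any orange look-alike of the door alone.

How it is judged:
On the way, in this order (a step that is already met when the one before it is completed fails the run):
1. the isolator's handle is at off, its hole within 4 mm of the hasp's (distance between handle_hole and hasp_hole below 0.004 m), for 0.2 s.
2. the door, still in the fingers, is lowered over both pins: each knuckle within 5 mm of its pin's axis and less than 15 mm above its shoulder (distance between handle_hole and hasp_hole below 0.004 m and contact force between door and the fingers above 0.3 N and horizontal distance between knuckle_low and pin_low below 0.005 m and z of knuckle_low in the frame of pin_low between -0.005 and 0.015 m and horizontal distance between knuckle_top and pin_top below 0.005 m and z of knuckle_top in the frame of pin_top between -0.005 and 0.015 m), for 0.1 s.
At the end, for the whole second after the job is handed in: The isolator's handle is at off with its hole within 4 mm of the hasp's; both knuckles sit on the shoulders of their pins (each within 6 mm), the door upright within 4 degrees, released and at rest (distance between handle_hole and hasp_hole below 0.004 m and distance between knuckle_low and pin_low below 0.006 m and distance between knuckle_top and pin_top below 0.006 m and angle between door's own z axis and vertical below 0.07 rad and linear speed of door below 0.03 m/s); the robot touches nothing.
It fails at once if a bystander is pushed more than 40 mm from its place (distance of any of tool_pot, pliers, solder_block, jar, ring_tray, padlock from where it was at the start of the episode above 0.04 m).
It fails at once if a bystander is tipped over (angle between any of tool_pot, pliers, solder_block, jar, ring_tray, padlock's own z axis and vertical above 0.5 rad).
It also fails if it takes over 64 s, if anything falls off the work surface, if the arm or the gripper's body presses on something with over 40 N, if the wrist force passes 120 N, or if a joint passes its speed limit or range.

ROBOT

A 7-joint arm with a two-finger parallel gripper is mounted at the origin on the work surface. World frame = base frame: x ahead of the robot, y to its left, z up, the work surface at z = 0. Lengths are in m, angles in rad, forces in N, time in s.
With the tool pointing down it reaches from about 0.425 to 0.925 m from the base axis. Payload 6.8 kg.
Tool frame: the origin (TCP) lies at the very end of the fingers, on their centre line; the grasp point (between the pads) lies 19 mm behind it (r.grip_depth is the distance from the TCP to the grasp point, in m); z points along the fingers, y is the direction in which the jaws open and shut (so a half turn about z gives the same grasp; the last joint's range is limited). The gripper opens to 85 mm and grips with 20 to 120 N. Pads are 22 mm wide; open, the fingers measure 114 mm over their backs; the gripper's body (76 mm by 85 mm) begins 54 mm behind the grasp point. The pads swing forward as they close: fully open they stand 13 mm farther back than shut.
Start: joints at [-1.34, 0.477, 0.022, 1.555, -0.011, 1.109, -0.083], TCP at [0.224, 0.637, 0.231] pointing down, gripper open.
Joint ranges: [-2.96, 2.96], [-0.34, 2.1], [-1.41, 1.46], [0.24, 2.44], [-1.37, 4.51], [0.17, 1.92], [-2.96, 2.96]. Speed limits (rad/s): [2.39, 2.39, 3.14, 3.14, 3.14, 3.14, 3.14].

INTERFACE

Orientations are given as a rotation vector (axis times angle).
In Python, from bench import r, grab_frame gives the robot as it stands. The module is installed in compiled form; this text tells all that it offers.
- The arm moves only by the tool play_rows, never from a script. Its argument "increments" is a list of rows, each a list of 7 numbers: the shift along the tool's x, y, z in mm, then the turn, a rotation vector about the tool's x, y, z in rad, then the closure in counts, from 0 (fully open) to 255 (shut). In form: [[tx, ty, tz, rx, ry, rz, claw], ...]. A call has 1 to 5 rows; each row shifts and turns the pose as measured when the row begins, along the tool's axes as they then stand; what a row does not reach is not made up. A row lasts 1/10 s, in which the tool goes at most 50 mm and 8.59 degrees, less where a joint would pass 70% of its speed; a pose out of reach is approached as far as the arm can. A call is refused whole if a number of a shift passes 50 or a number of a turn 0.15, either way. A call with a gripper value outside its range is refused whole. The fingers move at their own pace and stop on an object; "force" is the grip in N (left out, the last holds). Time passes only in rows, so rows that do not move let the fingers close. It gives the time, the measured TCP pose, the force and the opening at its end, in the units of the state.
- r.get_obs(): the state, without advancing time (a new reading comes with each control period).
- grab_frame(name): name is "scene" or "top"; returns a dict with "color" (384x512x3 uint8, blue, green, red), "depth" (384x512 float32, m along the optical axis (not along the pixel's ray), 0 where there is no reading), "K" (3x3 intrinsics, pixels), "T" (4x4, takes a point from camera to world coordinates). Camera axes: x right, y up, looking along -z (the intrinsics and any distortion apply to the point x, -y, -z); pixel columns grow to the right and rows downward; lengths in m; the calibration is good to about 2 mm. A picture is of the moment at which its call begins.
- r.hand_in(): hands the job in, once; it reports no verdict.
The state is a dict: "clock": time; "joints": joint angles; "qvel": joint speeds; "tau": joint torques, N m; "tcp_pos": TCP position; "orientation": TCP orientation; "contact_force": force on the tool from outside, world axes, zero at the start; "moment": the same for the moment, N m; "grip_width": finger opening in m.
Only numpy, scipy, OpenCV 4.12 (cv2) and the standard library are available. Lean on these libraries where they do the work, as an engineer would, in place of code of your own. Each camera call takes 0.05 s, during which the arm holds its last target.

## Working session

There is one attempt and no reset: what is moved stays moved. The work goes in short steps, Python scripts to look and compute and a tool call to move; the robot and the scene stay as the last step left them, time stands still between calls to the robot, and variables do not carry over. Pictures are saved under pics/ and viewed, and the job is handed in when it is done.

Besides the shell and the picture viewer there is one more tool, called by a JSON object that holds its "op" and its "data", one argument or row to a line. play_rows: Moves the arm, as the interface text tells. Its arguments: {"type":"object","properties":{"increments":{"type":"array","items":{"type":"array","items":{"type":"number"}}},"force":{"type":"number"}},"required":["increments"]}

```bash
mkdir -p pics
cat > h.py <<'E'
import numpy as np, cv2
from scipy.spatial.transform import Rotation as R
from bench import r, grab_frame
def grab(n,tag):
    f=grab_frame(n); cv2.imwrite(f'pics/{tag}_{n}.png',f['color']); np.savez(f'pics/{tag}_{n}.npz',**f); return f
def pts(f):
    K,T,d=f['K'],f['T'],f['depth']; h,w=d.shape
    u,v=np.meshgrid(np.arange(w),np.arange(h))
    p=np.stack([(u-K[0,2])/K[0,0]*d,-(v-K[1,2])/K[1,1]*d,-d,np.ones_like(d)],-1)
    return (p@T.T)[...,:3]
def proj(f,P):
    q=np.linalg.inv(f['T'])@np.append(P,1); return f['K'][0,0]*q[0]/-q[2]+f['K'][0,2], f['K'][1,1]*-q[1]/-q[2]+f['K'][1,2]
E
python3 - <<'E'
from h import *
for n in('scene','top'):
    f=grab(n,'a'); print(n,f['K'],f['T'].round(4).tolist(),(f['depth']>0).mean(), f.keys())
    cv2.imwrite(f'pics/b_{n}.png',cv2.resize(f['color'],(800,600)))
print(r.get_obs(), r.grip_depth)
E
```

```text
scene [[410.18728365   0.         254.53153667]
 [  0.         410.18728365 190.97937744]
 [  0.           0.           1.        ]] [[-0.2631, -0.5601, 0.7856, 1.4114], [0.9648, -0.1522, 0.2146, 0.3174], [-0.0007, 0.8144, 0.5804, 0.8971], [0.0, 0.0, 0.0, 1.0]] 0.9959157307942709 dict_keys(['color', 'depth', 'K', 'T'])
top [[475.66443555   0.         258.72953777]
 [  0.         475.66443555 189.9105057 ]
 [  0.           0.           1.        ]] [[0.0235, 0.9954, -0.0933, 0.2784], [-0.9997, 0.0232, -0.0045, 0.0396], [-0.0023, 0.0933, 0.9956, 1.5846], [0.0, 0.0, 0.0, 1.0]] 0.9957173665364584 dict_keys(['color', 'depth', 'K', 'T'])
{'clock': 0.1, 'joints': array([-1.34008828,  0.47772867,  0.02235754,  1.55635823, -0.01150832,
        1.10930152, -0.08309864]), 'qvel': array([-0.0010093 , -0.00322893, -0.00135878, -0.00405024,  0.00185687,
       -0.00163385, -0.00085634]), 'tau': array([ 3.22032633e-03, -5.97759998e+01,  1.61317762e+00, -2.81955868e+01,
        1.28494235e-02,  4.96165449e-03,  1.91726025e-05]), 'tcp_pos': array([0.22418332, 0.63611263, 0.23041331]), 'orientation': array([-5.29622478e-01, -3.09646352e+00,  2.60683228e-03]), 'contact_force': array([ 0.80966925,  0.53670626, -0.25686855]), 'moment': array([-0.01139062, -0.00212613,  0.00087648]), 'grip_width': 0.08514460614549985} 0.0187
```

View pics/b_scene.png

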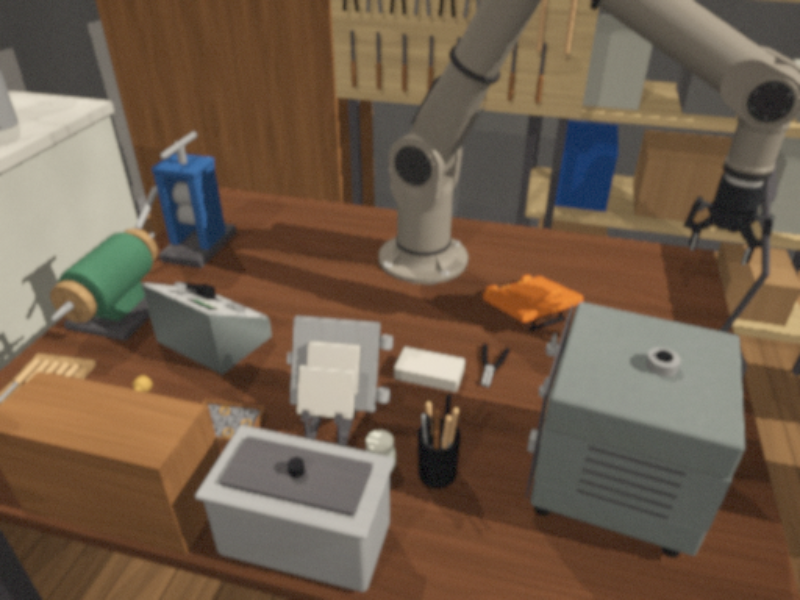

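View pics/b_top.png

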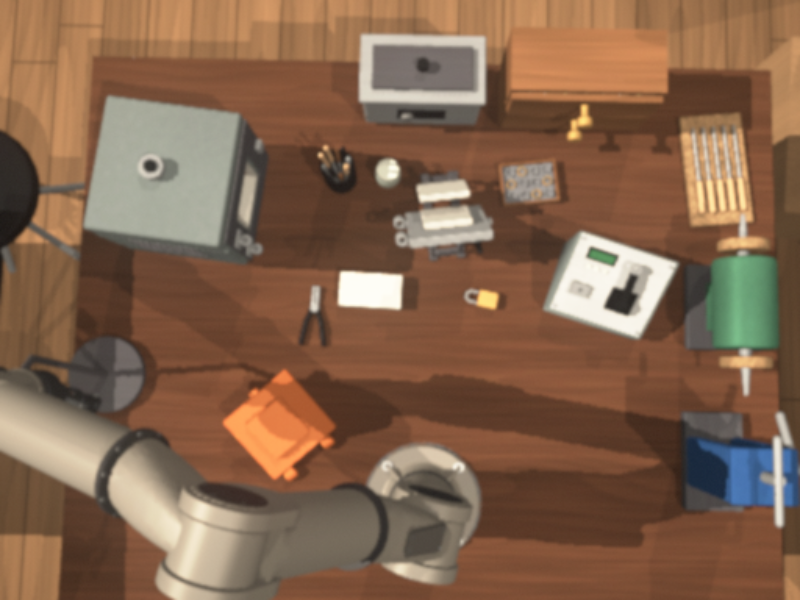

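Run:
```python
from h import *
t=cv2.imread('pics/a_top.png'); s=cv2.imread('pics/a_scene.png')
def crop(im,x0,y0,x1,y1,k,n): cv2.imwrite('pics/'+n,cv2.resize(im[y0:y1,x0:x1],None,fx=k,fy=k,interpolation=cv2.INTER_CUBIC))
A=cv2.resize(t[140:225,340:440],(400,340),interpolation=2);B=cv2.resize(t[100:170,240:325],(400,330),interpolation=2)
C=cv2.resize(s[175:245,85:180],(400,295),interpolation=2);D=cv2.resize(s[195:290,175:260],(298,333),interpolation=2)
c=np.zeros((600,800,3),np.uint8)
c=np.zeros((680,800,3),np.uint8); c[:340,:400]=A;c[:330,400:]=B;c[340:635,:400]=C;c[340:673,400:698]=D
cv2.imwrite('pics/c1.png',cv2.resize(c,(706,600)))
```

```text
(no output)
```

View pics/c1.png

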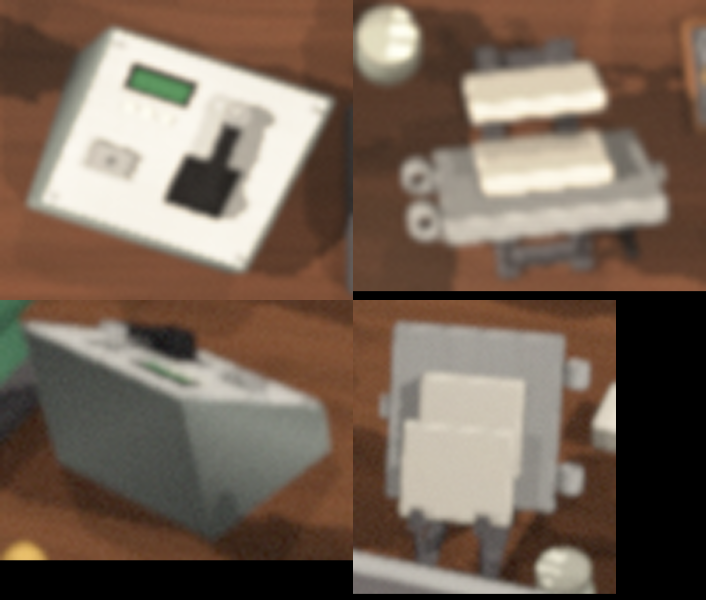

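```bash
cat >> h.py <<'E'
def load(t): 
    z=np.load(f'pics/{t}.npz'); return {k:z[k] for k in z.files}
def plane(P,it=200,th=.003):
    rng=np.random.default_rng(0);best=None
    for _ in range(it):
        a,b,c=P[rng.choice(len(P),3,replace=False)]; n=np.cross(b-a,c-a)
        if np.linalg.norm(n)<1e-9: continue
        n/=np.linalg.norm(n); m=abs((P-a)@n)<th
        if best is None or m.sum()>best.sum(): best=m
    Q=P[best];c=Q.mean(0);n=np.linalg.svd(Q-c,full_matrices=False)[2][2]
    return c,n*np.sign(n[2]+1e-12),best
E
python3 - <<'E'
from h import *
f=load('a_top');P=pts(f);c=f['color'].astype(int)
print('table', np.median(P[200:240,200:330,2]), P[225,150],P[225,400])
# box face: region 340..440,140..225
m=np.zeros(c.shape[:2],bool);m[140:225,340:440]=1
w=m&(c.min(2)>170)&(P[...,2]>.04)
ce,n,b=plane(P[w]);print('face',ce,n,np.degrees(np.arccos(n[2])),b.mean(),w.sum())
cn=cv2.findContours(w.astype(np.uint8),0,2)[0];k=max(cn,key=cv2.contourArea)
# all pixels on the face plane (incl. markings)
d=(P-ce)@n
F=m&(abs(d)<.004)&(P[...,2]>.04)
cv2.imwrite('pics/m1.png',np.vstack([w[140:225,340:440],F[140:225,340:440]])*np.uint8(255))
u=np.array([-n[0],-n[1],0]);u/=np.linalg.norm(u)  # box x horizontally
l=np.cross([0,0,1],u)
print('yaw from normal',np.degrees(np.arctan2(u[1],u[0])))
k=max(cv2.findContours(F.astype(np.uint8),0,2)[0],key=cv2.contourArea);k=cv2.convexHull(k)[:,0]
q=P[k[:,1],k[:,0]]
rect=cv2.minAreaRect((np.stack([(q-ce)@(u*np.cos(np.radians(35))+np.array([0,0,np.sin(np.radians(35))])),(q-ce)@l],1)*1000).astype(np.float32));print(rect)
for s in (1,): 
  ap=cv2.approxPolyDP(k,4,True)[:,0];print(ap.tolist(),P[ap[:,1],ap[:,0]].round(4).tolist())
# dark above face
D=m&(d>.009)&(d<.04)&(P[...,2]>.05)
ys,xs=np.where(D)
img=np.zeros(c.shape[:2],np.uint8);img[D]=np.clip(d[D]*1000*6,0,255)
cv2.imwrite('pics/m2.png',cv2.resize(img[140:225,340:440],(800,600),interpolation=0))
E
```

```text
table 0.0003160908442946253 [0.30129286 0.40518772 0.0011309 ] [ 0.32072769 -0.42385882  0.0037002 ]
face [ 0.45178341 -0.3621545   0.10524148] [-0.55965431  0.16638235  0.81185219] 35.72270823931126 0.5963855421686747 2656
yaw from normal -16.556942720327495
((-1.6602859497070312, -3.0050735473632812), (200.8246612548828, 185.6725311279297), 88.8117446899414)
[[373, 148], [433, 168], [409, 215], [350, 196]] [[0.5486, -0.2985, 0.1545], [0.4909, -0.4791, 0.1578], [0.3521, -0.4381, 0.0543], [0.409, -0.2483, 0.0539]]
```

View pics/m2.png

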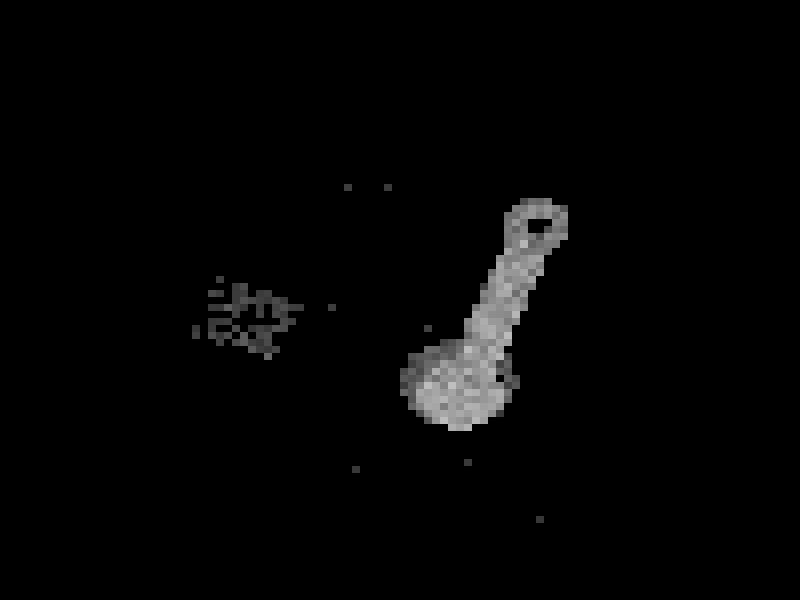

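```bash
cat >> h.py <<'E'
def ray(f,u,v):
    K,T=f['K'],f['T'];d=T[:3,:3]@np.array([(u-K[0,2])/K[0,0],-(v-K[1,2])/K[1,1],-1]);return T[:3,3],d
def onplane(f,u,v,c,n):
    o,d=ray(f,u,v);return o+d*((c-o)@n)/(d@n)
E
python3 - <<'E'
from h import *
f=load('a_top');P=pts(f)
ce=np.array([ 0.45178341,-0.3621545,0.10524148])
yaw=np.radians(-16.55);
m=np.zeros(P.shape[:2],bool);m[140:225,340:440]=1
for yaw in (np.radians(-16.55),):
    u=np.array([np.cos(yaw),np.sin(yaw),0]);l=np.array([-u[1],u[0],0]);t=np.radians(35)
    n=-np.sin(t)*u+np.array([0,0,np.cos(t)]);up=np.cos(t)*u+np.array([0,0,np.sin(t)])
d=(P-ce)@n
def cen(mask):
    ys,xs=np.where(mask);return xs.mean(),ys.mean(),np.median(d[mask])
hub=m&(d>.022)&(d<.04)
# split by pixel row
Y,X=np.mgrid[:384,:512]
hb=hub&(Y>=190.5)
k=hb.astype(np.uint8);(cx,cy),rad=cv2.minEnclosingCircle(np.argwhere(k)[:,::-1].astype(np.float32));print('hub',cx,cy,rad,cen(hb))
ey=m&(d>.009)&(Y<176)&(X>400)
kk=cv2.findContours(ey.astype(np.uint8),0,2)[0];kk=max(kk,key=cv2.contourArea);print('eye',cv2.minEnclosingCircle(kk),np.median(d[ey]))
for name,(a,b),h in(('hub',(cx,cy),.028),('eye',(407.1,168.1),.021),('hasp',(372.9,184.9),.012)):
    p=onplane(f,a,b,ce+n*h,n);print(name,p.round(4),'up',(p-ce)@up,'left',(p-ce)@l)
arm=m&(d>.018)&(d<.04)&(Y<188)&(Y>174)&(X>395)
q=P[arm];q=np.stack([(q-ce)@up,(q-ce)@l],1);vx,vy,x0,y0=cv2.fitLine(q.astype(np.float32),2,0,.01,.01).ravel();print('arm dir deg',np.degrees(np.arctan2(vy,vx)),x0,y0)
E
```

```text
hub 397.21429443359375 194.7857208251953 5.3539042472839355 (np.float64(397.2564102564103), np.float64(195.3846153846154), np.float64(0.026455369386432077))
eye ((406.5, 172.0), 4.609872341156006) 0.021710492196476444
hub [ 0.4109 -0.3827  0.1161] up -0.021142299991024918 left -0.03134311922993971
eye [ 0.4881 -0.3993  0.1626] up 0.07009715295677882 left -0.02531074899202595
hasp [ 0.4414 -0.3106  0.1026] up -0.02171566911196308 left 0.04643110847794518
arm dir deg -0.09817201 0.027350707 -0.02937526
```

Run:
```python
from h import *
f=load('a_scene');P=pts(f)
m=np.zeros(P.shape[:2],bool);m[200:265,185:248]=1
c,n,b=plane(P[m&(P[...,2]>.03)],600,.003)
mm=m&(abs((P-c)@n)<.003)
print('inner',c.round(4),n.round(4),'tilt',np.degrees(np.arcsin(n[2])),mm.sum())
hx=n.copy();
dx=n; dz=np.array([-n[0],-n[1],0]);dz/=np.linalg.norm(dz);dz=dz*n[2]+np.array([0,0,np.hypot(n[0],n[1])]);dy=np.cross(dz,dx)
print('yaw',np.degrees(np.arctan2(n[1],n[0])))
q=P[mm];a=(q-c)@dy;z=(q-c)@dz
print('y range',np.percentile(a,[.5,1,50,99,99.5]),'z',np.percentile(z,[.5,1,99,99.5]))
# top image
for nm in('a_scene','a_top'):
    g=load(nm);Q=pts(g);M=np.zeros(Q.shape[:2],bool)
    if nm=='a_scene':M[195:290,170:262]=1
    else:M[100:175,235:330]=1
    M&=(Q[...,2]>.03)
    L=np.stack([(Q-c)@dx,(Q-c)@dy,(Q-c)@dz],-1)*1000
    # heightmap img of local x
    im=np.zeros(M.shape,np.uint8);im[M]=np.clip(L[...,0][M]*2+128,0,255)
    y,x=np.where(M);im=im[y.min():y.max(),x.min():x.max()]
    cv2.imwrite(f'pics/d_{nm}.png',cv2.resize(im,None,fx=7,fy=7,interpolation=0))
    np.save(f'pics/L_{nm}.npy',L)
    if nm=='a_top':
        te=M&(abs(L[...,0]+9)<9)&(L[...,2]>z.max()*1000-15)
        print('top edge',te.sum(),np.percentile(L[te],[1,5,50,95,99],axis=0).round(1).tolist())
        print(np.percentile(Q[te],[1,50,99],axis=0).round(4))
np.savez('door.npz',c=c,dx=dx,dy=dy,dz=dz)
```

```text
inner [ 0.5617 -0.0251  0.1239] [0.8564 0.1112 0.5042] tilt 30.280742476110476 1347
yaw 7.397220661062932
y range [-0.09460032 -0.09227905  0.0159978   0.08516117  0.08770139] z [-0.09916163 -0.09702611  0.06232332  0.06285996]
top edge 271 [[-16.7, -87.7, 52.6], [-15.0, -81.7, 55.5], [-7.8, -6.6, 61.4], [-0.6, 63.4, 66.0], [-0.2, 69.0, 68.5]]
[[ 0.5107 -0.1169  0.1639]
 [ 0.5256 -0.0368  0.173 ]
 [ 0.5421  0.0387  0.1816]]
```

View pics/d_a_top.png

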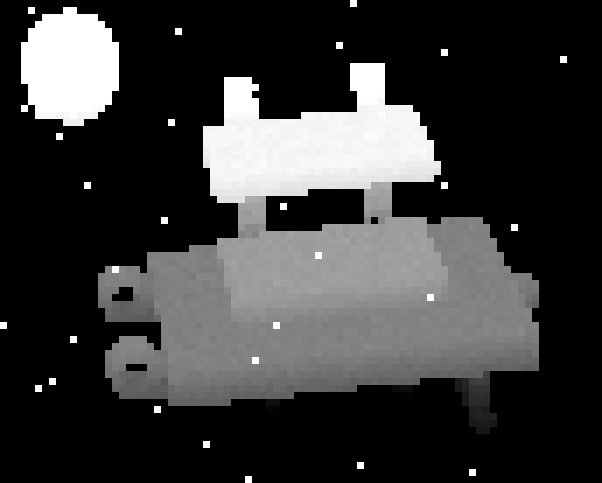

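View pics/d_a_scene.png

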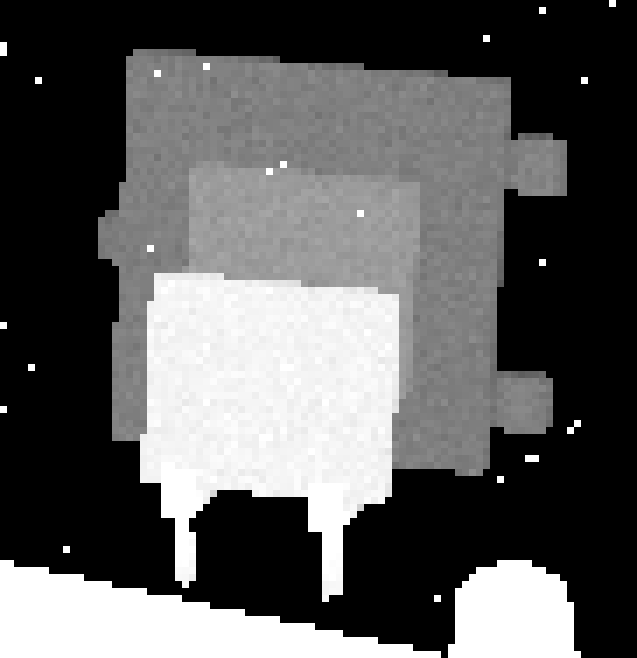

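Run:
```python
from h import *
D=np.load('door.npz');c=D['c'];A=np.stack([D['dx'],D['dy'],D['dz']],1)
for nm in('a_scene','a_top'):
    L=np.load(f'pics/L_{nm}.npy')
    mm=(abs(L[...,0])<4)
    for lo,hi in((30,40),(45,58),(-80,-50),(-30,0),):
        k=mm&(L[...,2]>lo)&(L[...,2]<hi)&(abs(L[...,1])<130);print(nm,lo,hi,np.percentile(L[...,1][k],[0,1,99,100]).round(1) if k.sum()>20 else None)
    for lo,hi in((-70,-30),(-30,10),(10,60)):
        k=mm&(L[...,1]>lo)&(L[...,1]<hi)&(abs(L[...,2])<130);print(nm,'z',lo,hi,np.percentile(L[...,2][k],[0,1,99,100]).round(1) if k.sum()>20 else None)
f=load('a_top');s=load('a_scene')
t=cv2.resize(f['color'][60:175,40:180],None,fx=5,fy=5,interpolation=2);cv2.imwrite('pics/k_top.png',t)
cv2.imwrite('pics/k_scene.png',cv2.resize(s['color'][190:345,320:480],None,fx=3.8,fy=3.8,interpolation=2))
```

```text
a_scene 30 40 [-91.3 -91.1  88.8  89.3]
a_scene 45 58 [-93.1 -90.9  66.9  67.7]
a_scene -80 -50 [-92.5 -92.   91.   93. ]
a_scene -30 0 [-101.3 -100.7   66.6   66.9]
a_scene z -70 -30 [-129.8  -26.2   62.8   63.3]
a_scene z -30 10 [19.8 20.1 62.9 63.2]
a_scene z 10 60 [-101.6  -99.    62.6   63.6]
a_top 30 40 [-88.9 -87.1  89.9  91.7]
a_top 45 58 [-88.9 -88.8  67.9  68.1]
a_top -80 -50 [-88.2 -87.3  93.8  94.1]
a_top -30 0 [-99.1 -97.8  68.5  69.8]
a_top z -70 -30 [-109.9 -107.3   66.7   69.3]
a_top z -30 10 [14.3 14.4 65.7 66.1]
a_top z 10 60 [-108.3 -102.8   67.6   68.7]
```

View pics/k_top.png

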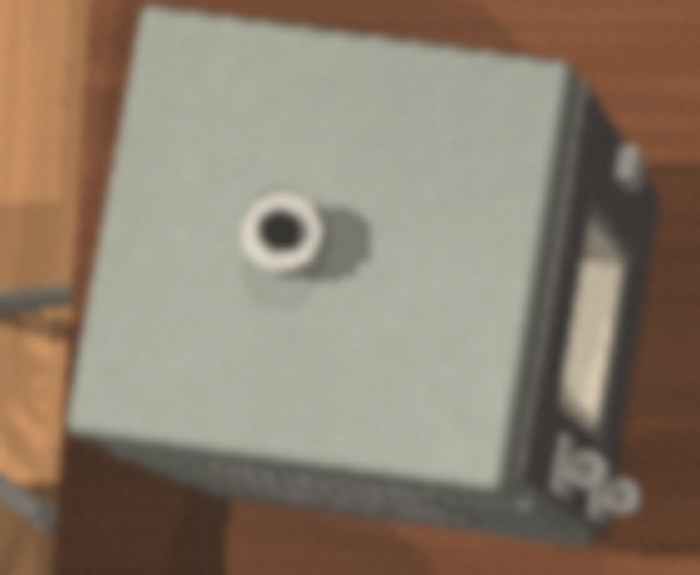

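View pics/k_scene.png

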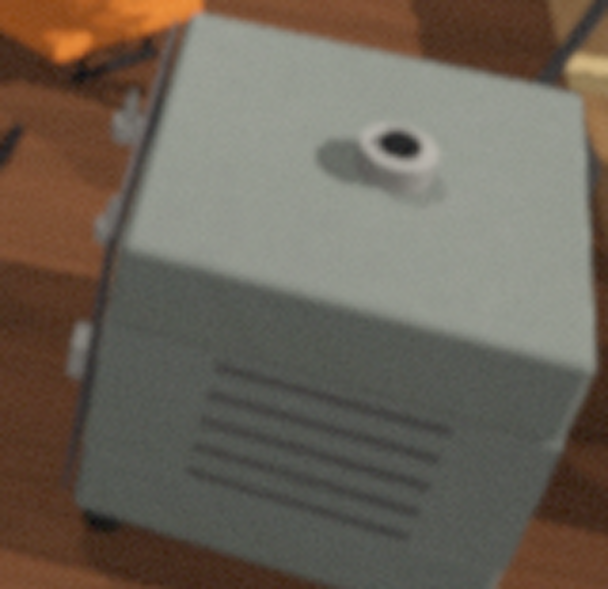

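Run:
```python
from h import *
D=np.load('door.npz');c=D['c'];A=np.stack([D['dx'],D['dy'],D['dz']],1)
dt=c+A@np.array([-.009,-.0115,.0633]);print('door_top',dt.round(4),'origin',(dt-.165*A[:,2]).round(4))
print('A',A.round(3).tolist())
f=load('a_top');s=load('a_scene')
for nm,f,roi in(('top',f,(55,180,40,180)),('scene',s,(185,350,310,490))):
    P=pts(f);m=np.zeros(P.shape[:2],bool);m[roi[0]:roi[1],roi[2]:roi[3]]=1
    t=m&(abs(P[...,2]-.27)<.012)
    z=np.median(P[t][:,2]);k=max(cv2.findContours(t.astype(np.uint8),0,2)[0],key=cv2.contourArea)[:,0]
    q=P[k[:,1],k[:,0]][:,:2];rc=cv2.minAreaRect((q*1000).astype(np.float32));print(nm,'kiln top z',z,rc,cv2.boxPoints(rc).round(0).tolist())
    ap=cv2.approxPolyDP(k,4,True)[:,0];print([ (a.tolist(),P[a[1],a[0]].round(3).tolist()) for a in ap])
```

```text
door_top [ 0.5239 -0.0417  0.174 ] origin [ 0.6064 -0.0309  0.0315]
A [[0.856, -0.129, -0.5], [0.111, 0.992, -0.065], [0.504, -0.0, 0.864]]
top kiln top z 0.26986914103099413 ((623.0763549804688, 485.534912109375), (261.2126770019531, 251.68252563476562), 83.24359893798828) [[483.0, 371.0], [733.0, 341.0], [763.0, 600.0], [513.0, 630.0]]
[([69, 61], [0.76, 0.598, 0.264]), ([53, 144], [0.518, 0.627, 0.266]), ([140, 157], [0.488, 0.382, 0.259]), ([143, 146], [0.52, 0.375, 0.259]), ([144, 154], [0.496, 0.37, 0.264]), ([157, 77], [0.719, 0.344, 0.263]), ([148, 123], [0.585, 0.364, 0.262]), ([152, 72], [0.731, 0.357, 0.27])]
scene kiln top z 0.2709183937379366 ((624.99462890625, 487.5416259765625), (249.64376831054688, 253.46023559570312), 83.25531768798828) [[484.0, 378.0], [736.0, 349.0], [766.0, 597.0], [514.0, 626.0]]
[([370, 193], [0.491, 0.379, 0.269]), ([353, 258], [0.734, 0.355, 0.259]), ([475, 288], [0.76, 0.596, 0.263]), ([471, 214], [0.518, 0.621, 0.271])]
```

Run:
```python
from h import *
f=load('a_top');P=pts(f);s=load('a_scene')
np.set_printoptions(linewidth=220)
print((P[144:168,147:172,2]*1000).round(0).astype(int))
up=cv2.resize(f['color'][138:172,140:175],None,fx=16,fy=16,interpolation=2);cv2.imwrite('pics/p_top.png',up)
up=cv2.resize(s['color'][205:265,332:372],None,fx=10,fy=10,interpolation=2);cv2.imwrite('pics/p_scene.png',up)
pin=np.array([.5126,.3526])
for z in(.085,.112,.185,.212):print(z,proj(f,[*pin,z]),proj(s,[*pin,z]))
```

```text
[[ 247  233  225  218  206  196  175  166  125  107  109  105   67   93   79   66   48   37   -5    4   -4    1    5    0    1]
 [ 245  235  225  211  202  188  178  165  152  112   84   79   82   95   78   66   47   -6    7    0   -6    4    1    3    2]
 [ 243  236  224  211  196  191  179  166  154  136   96   80   88   91   80   62   45   -2    2   -2    2    2   -6   -3   -1]
 [ 244  232  221  209  202  189  188  160  148  137  122   83   97   86   74   60   43   -9    3   -6   -1   -3   -2    1    5]
 [ 243  230  220  209  194  200  189  178  163  139  125  107  101   83   69   59   41   -1   -1   -6    5   -1   10   -4   -4]
 [ 235  230  211  207  194  201  195  173  160  134  118  110   97   79   66   54   37    7    3   -5   -2    2    1   -3    5]
 [ 237  223  216  201  199  196  184  184  186  185  192  184   92   79   69   55   37   -3   -5    5    1   -1   -1   -1    4]
 [ 233  220  211  201  195  197  187  179  213  208  184  186  185   70   65   51   -5   -5    8   -2   -2    7    4    1    7]
 [ 232  221  209  205  194  194  184  209  209  209  201  187  183  180   61
[... 1808 characters left out ...]
   2    9    1    0   -1    1   -4]
 [  49   51   55   67   57   68   72   65   63   55   41    0   -3    7   -2    2   -2   -3   -4   -5   -1    6   -4   -4   -2]]
0.085 (np.float64(163.4003180043476), np.float64(158.42952394959744)) (np.float64(349.5325137604845), np.float64(248.25116295321698))
0.112 (np.float64(161.65979430116255), np.float64(157.0564173377881)) (np.float64(350.8157629835311), np.float64(241.2145035433771))
0.185 (np.float64(156.6232254279154), np.float64(153.08304655976696)) (np.float64(354.46640066476016), np.float64(221.1963390822688))
0.212 (np.float64(154.62694007602482), np.float64(151.5081684867347)) (np.float64(355.88812751613165), np.float64(213.40034166629246))
```

View pics/p_top.png

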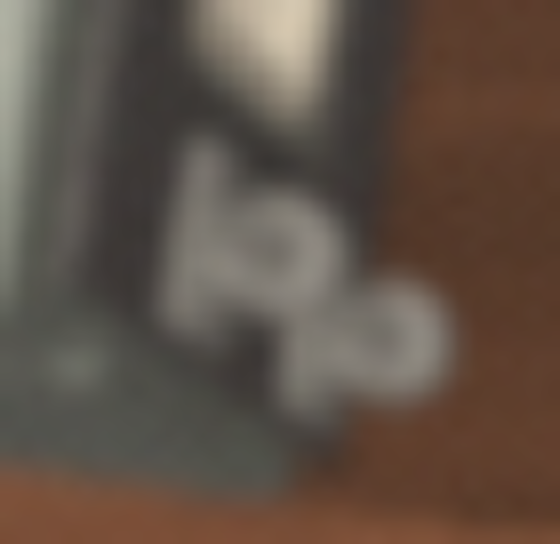

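View pics/p_scene.png

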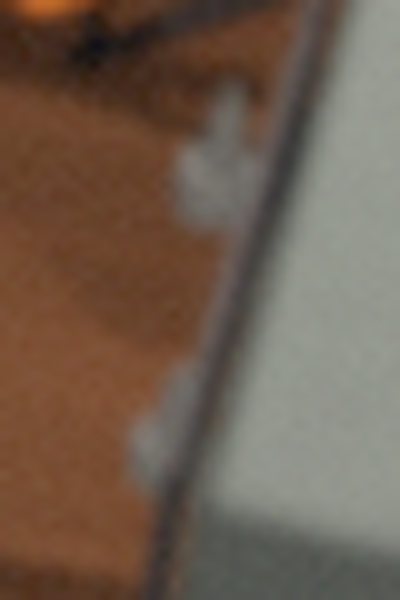

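```bash
cat >> h.py <<'E'
yb=np.radians(-16.55);u_=np.array([np.cos(yb),np.sin(yb),0]);L_=np.array([-u_[1],u_[0],0]);t_=np.radians(35)
N_=-np.sin(t_)*u_+np.array([0,0,np.cos(t_)]);UP_=np.cos(t_)*u_+np.array([0,0,np.sin(t_)]);CE=np.array([0.45178341,-0.3621545,0.10524148])
PIV=CE+UP_*-.0215+L_*-.0315
def iso(th,rad,h):
    a=np.cos(th)*UP_+np.sin(th)*L_ ; return PIV+a*rad+N_*h, R.from_matrix(np.stack([a,np.cross(-N_,a),-N_],1))
def plan(pos,Rt=None,nmax=5,vmm=40,wr=.13,claw=0):
    o=r.get_obs();p0=o['tcp_pos'];R0=R.from_rotvec(o['orientation']);Rt=Rt or R0
    pos=np.array(pos)
    w=(R0.inv()*Rt).as_rotvec();n=int(max(1,np.ceil(np.linalg.norm(pos-p0)*1000/vmm),np.ceil(np.linalg.norm(w)/wr)))
    rows=[]
    for i in range(min(n,nmax)):
        Ri=R0*R.from_rotvec(w*i/n)
        d=Ri.inv().apply((pos-p0)/n)*1000
        rows.append([*d.round(1),*(w/n).round(3),claw])
    print('dist',(np.linalg.norm(pos-p0)*1000).round(1),'ang',np.linalg.norm(w).round(3),'n',n,'t',round(o['clock'],2),'j',o['joints'].round(2).tolist(),'f',o['contact_force'].round(1),'gw',round(o['grip_width'],4))
    print(str([[float(x) for x in q] for q in rows]).replace(' ',''))
def st():
    o=r.get_obs();print(round(o['clock'],2),o['tcp_pos'].round(4),o['joints'].round(2).tolist(),o['contact_force'].round(1),o['moment'].round(2),round(o['grip_width'],4))
E
python3 - <<'E'
from h import *
p,Rt=iso(0,.05,.008);print(p,iso(0.04,.05,.1)[0])
# full path: waypoint list
plan([.3,.56,.42])
E
```

```text
[ 0.46079071 -0.39769253  0.12814162] [ 0.41074597 -0.38073521  0.20348067]
dist 217.9 ang 0.0 n 6 t 0.1 j [-1.34, 0.48, 0.02, 1.56, -0.01, 1.11, -0.08] f [ 0.8  0.5 -0.3] gw 0.0851
[[-16.1,-7.8,-31.6,0.0,0.0,0.0,0.0],[-16.1,-7.8,-31.6,0.0,0.0,0.0,0.0],[-16.1,-7.8,-31.6,0.0,0.0,0.0,0.0],[-16.1,-7.8,-31.6,0.0,0.0,0.0,0.0],[-16.1,-7.8,-31.6,0.0,0.0,0.0,0.0]]
```

{"op": "play_rows", "data": {
  "increments": [
    [-14,-7,-36,0,0,0,150],
    [-16,-8,-36,0,0,0,150],
    [-16,-8,-36,0,0,0,150],
    [-16,-8,-36,0,0,0,150],
    [-16,-8,-36,0,0,0,150]
  ]
}}

```text
clock: 0.6
tcp_pos: [0.2819, 0.5706, 0.4061]
orientation: [-0.518, -3.094, 0.033]
contact_force: [0.2, 1.3, -1.0]
grip_width: 0.0355
```

Run:
```python
from h import *
st();plan([.46,.25,.42],iso(0.04,.05,.1)[1],claw=150,wr=.14)
```

```text
0.6 [0.2819 0.5706 0.4061] [-1.25, 0.32, 0.06, 1.39, -0.02, 1.45, 0.04] [ 0.2  1.3 -1. ] [ 0.09 -0.01  0.01] 0.0355
dist 367.0 ang 3.069 n 22 t 0.6 j [-1.25, 0.32, 0.06, 1.39, -0.02, 1.45, 0.04] f [ 0.2  1.3 -1. ] gw 0.0355
[[-12.4,-11.2,-0.4,-0.042,0.001,0.133,150.0],[-13.8,-9.4,-0.9,-0.042,0.001,0.133,150.0],[-14.9,-7.4,-1.2,-0.042,0.001,0.133,150.0],[-15.7,-5.3,-1.5,-0.042,0.001,0.133,150.0],[-16.3,-3.1,-1.7,-0.042,0.001,0.133,150.0]]
```

```bash
cat >> h.py <<'E'
def down(yaw_deg):
    a=np.radians(yaw_deg);x=np.array([np.cos(a),np.sin(a),0]);z=np.array([0,0,-1.]);return R.from_matrix(np.stack([x,np.cross(z,x),z],1))
E
python3 - <<'E'
from h import *
plan([.47,.2,.42],down(72),claw=150,wr=.14)
E
```

```text
dist 415.8 ang 1.553 n 12 t 0.6 j [-1.25, 0.32, 0.06, 1.39, -0.02, 1.45, 0.04] f [ 0.2  1.3 -1. ] gw 0.0355
[[-24.9,-24.1,-0.7,-0.001,0.001,0.129,150.0],[-27.8,-20.7,-0.7,-0.001,0.001,0.129,150.0],[-30.2,-16.9,-0.8,-0.001,0.001,0.129,150.0],[-32.1,-12.9,-0.9,-0.001,0.001,0.129,150.0],[-33.5,-8.6,-0.9,-0.001,0.001,0.129,150.0]]
```

{"op": "play_rows", "data": {
  "increments": [
    [-26,-24,-1,0,0,0.13,150],
    [-29,-21,-1,0,0,0.13,150],
    [-31,-17,-1,0,0,0.13,150],
    [-33,-13,-1,0,0,0.13,150],
    [-34,-9,-1,0,0,0.13,150]
  ]
}}

```text
clock: 1.1
tcp_pos: [0.3645, 0.4106, 0.4175]
orientation: [1.508, 2.756, -0.021]
contact_force: [1.2, 0.6, -0.2]
grip_width: 0.0353
```

{"op": "play_rows", "data": {
  "increments": [
    [-35,-5,-1,0,0,0.13,150],
    [-36,-1,-1,0,0,0.13,150],
    [-36,4,-1,0,0,0.13,150],
    [-36,8,-1,0,0,0.13,150],
    [-34,12,-1,0,0,0.13,150]
  ]
}}

```text
clock: 1.6
tcp_pos: [0.4358, 0.2361, 0.4225]
orientation: [2.335, 2.095, -0.024]
contact_force: [0.4, 0.3, -0.2]
grip_width: 0.0351
```

Run:
```python
from h import *
st();plan([.47,-.1,.42],down(20),claw=150,wr=.14)
```

```text
1.6 [0.4358 0.2361 0.4225] [-0.99, 0.04, 0.39, 1.7, -0.01, 1.42, -0.71] [ 0.4  0.3 -0.2] [ 0.04 -0.05 -0.01] 0.0351
dist 337.8 ang 1.114 n 9 t 1.6 j [-0.99, 0.04, 0.39, 1.7, -0.01, 1.42, -0.71] f [ 0.4  0.3 -0.2] gw 0.0351
[[-36.7,7.8,0.7,0.0,0.002,0.124,150.0],[-35.5,12.3,0.7,0.0,0.002,0.124,150.0],[-33.7,16.6,0.6,0.0,0.002,0.124,150.0],[-31.4,20.6,0.5,0.0,0.002,0.124,150.0],[-28.6,24.3,0.5,0.0,0.002,0.124,150.0]]
```

{"op": "play_rows", "data": {
  "increments": [
    [-36,10,5,0,0,0.125,150],
    [-35,15,5,0,0,0.125,150],
    [-33,19,5,0,0,0.125,150],
    [-31,22,5,0,0,0.125,150],
    [-28,25,5,0,0,0.125,150]
  ]
}}

```text
clock: 2.1
tcp_pos: [0.462, 0.0404, 0.3982]
orientation: [2.879, 1.235, -0.022]
contact_force: [1.3, 1.1, -0.0]
grip_width: 0.0357
```

Run:
```python
from h import *
st();plan([.47,-.12,.38],down(20),claw=150,wr=.14)
```

```text
2.1 [0.462  0.0404 0.3982] [-0.8, -0.03, 0.57, 1.82, 0.03, 1.36, -1.0] [ 1.3  1.1 -0. ] [ 0.02 -0.03 -0.04] 0.0357
dist 161.6 ang 0.462 n 5 t 2.1 j [-0.8, -0.03, 0.57, 1.82, 0.03, 1.36, -1.0] f [ 1.3  1.1 -0. ] gw 0.0357
[[-22.1,23.3,4.0,0.001,0.003,0.092,150.0],[-19.9,25.2,4.0,0.001,0.003,0.092,150.0],[-17.5,26.9,3.9,0.001,0.003,0.092,150.0],[-14.9,28.4,3.8,0.001,0.003,0.092,150.0],[-12.2,29.7,3.7,0.001,0.003,0.092,150.0]]
```

{"op": "play_rows", "data": {
  "increments": [
    [-20,26,4,0,0,0.09,150],
    [-18,28,4,0,0,0.09,150],
    [-15,30,4,0,0,0.09,150],
    [-12,31,4,0,0,0.09,150],
    [-9,32,4,0,0,0.09,150]
  ]
}}

```text
clock: 2.6
tcp_pos: [0.4853, -0.1323, 0.3783]
orientation: [3.088, 0.528, -0.019]
contact_force: [1.6, 0.6, 0.1]
grip_width: 0.0353
```

Run:
```python
from h import *
st();p,q=iso(.04,.05,.10);print(p);plan([.45,-.28,.33],q,claw=150,wr=.14)
```

```text
2.6 [ 0.4853 -0.1323  0.3783] [-0.59, 0.07, 0.78, 1.79, -0.04, 1.31, -1.03] [1.6 0.6 0.1] [-0.   -0.06  0.01] 0.0353
[ 0.41074597 -0.38073521  0.20348067]
dist 159.4 ang 0.849 n 7 t 2.6 j [-0.59, 0.07, 0.78, 1.79, -0.04, 1.31, -1.03] f [1.6 0.6 0.1] gw 0.0353
[[-11.7,18.2,7.2,-0.028,0.085,0.082,150.0],[-10.7,18.9,6.7,-0.028,0.085,0.082,150.0],[-9.7,19.6,6.4,-0.028,0.085,0.082,150.0],[-8.6,20.1,6.2,-0.028,0.085,0.082,150.0],[-7.5,20.6,6.0,-0.028,0.085,0.082,150.0]]
```

{"op": "play_rows", "data": {
  "increments": [
    [-12,18,7,-0.028,0.085,0.082,150],
    [-11,19,7,-0.028,0.085,0.082,150],
    [-10,20,6,-0.028,0.085,0.082,150],
    [-9,20,6,-0.028,0.085,0.082,150],
    [-8,21,6,-0.028,0.085,0.082,150]
  ]
}}

```text
clock: 3.1
tcp_pos: [0.4584, -0.2454, 0.3417]
orientation: [2.978, -0.144, 0.667]
contact_force: [0.2, 0.5, 0.8]
grip_width: 0.0354
```

Run:
```python
from h import *
st();p,q=iso(.04,.05,.08);plan(p,q,claw=150,wr=.14)
```

```text
3.1 [ 0.4584 -0.2454  0.3417] [-0.47, -0.24, 0.77, 2.12, 0.19, 0.75, -1.45] [0.2 0.5 0.8] [ 0.06  0.5  -0.06] 0.0354
dist 210.9 ang 0.22 n 6 t 3.1 j [-0.47, -0.24, 0.77, 2.12, 0.19, 0.75, -1.45] f [0.2 0.5 0.8] gw 0.0354
[[-14.9,21.9,23.1,-0.006,0.027,0.024,150.0],[-14.9,22.2,22.8,-0.006,0.027,0.024,150.0],[-15.0,22.4,22.6,-0.006,0.027,0.024,150.0],[-15.1,22.6,22.3,-0.006,0.027,0.024,150.0],[-15.1,22.8,22.0,-0.006,0.027,0.024,150.0]]
```

{"op": "play_rows", "data": {
  "increments": [
    [0,30,28,0,0,0,150],
    [-5,30,28,0,0,0,150],
    [-10,30,25,0,0,0,150]
  ]
}}

```text
clock: 3.4
tcp_pos: [0.4666, -0.3141, 0.2859]
orientation: [2.993, -0.143, 0.673]
contact_force: [0.3, 2.4, 1.5]
grip_width: 0.0351
```

Run:
```python
from h import *
st();p,q=iso(.04,.05,.08);plan(p,q,claw=150,wr=.14)
```

```text
3.4 [ 0.4666 -0.3141  0.2859] [-0.52, 0.01, 1.14, 2.12, -0.32, 0.63, -0.83] [0.3 2.4 1.5] [0.2  0.36 0.08] 0.0351
dist 129.1 ang 0.22 n 4 t 3.4 j [-0.52, 0.01, 1.14, 2.12, -0.32, 0.63, -0.83] f [0.3 2.4 1.5] gw 0.0351
[[-19.4,17.4,19.1,-0.013,0.04,0.036,150.0],[-19.5,17.8,18.6,-0.013,0.04,0.036,150.0],[-19.6,18.3,18.0,-0.013,0.04,0.036,150.0],[-19.7,18.7,17.5,-0.013,0.04,0.036,150.0]]
```

{"op": "play_rows", "data": {
  "increments": [
    [-15,17,15,-0.01,0.03,0.03,150],
    [-15,17,15,-0.01,0.03,0.03,150]
  ]
}}

```text
clock: 3.6
tcp_pos: [0.4521, -0.3478, 0.2475]
orientation: [2.952, -0.228, 0.767]
contact_force: [1.0, 1.0, -0.4]
grip_width: 0.0355
```

Run:
```python
from h import *
st();p,q=iso(.04,.05,.08);plan(p,q,claw=150,wr=.14)
```

```text
3.6 [ 0.4521 -0.3478  0.2475] [-0.31, 0.13, 1.09, 2.19, -0.74, 0.54, -0.41] [ 1.   1.  -0.4] [0.2  0.37 0.03] 0.0355
dist 76.7 ang 0.133 n 2 t 3.6 j [-0.31, 0.13, 1.09, 2.19, -0.74, 0.54, -0.41] f [ 1.   1.  -0.4] gw 0.0355
[[-25.7,19.0,21.2,-0.016,0.048,0.044,150.0],[-25.8,19.8,20.3,-0.016,0.048,0.044,150.0]]
```

{"op": "play_rows", "data": {
  "increments": [
    [-12,15,21,-0.01,0.03,0.03,150],
    [-12,15,21,-0.01,0.03,0.03,150]
  ]
}}

```text
clock: 3.8
tcp_pos: [0.4471, -0.3779, 0.2014]
orientation: [2.912, -0.315, 0.851]
contact_force: [0.6, -0.1, -0.1]
grip_width: 0.0351
```

Run:
```python
from h import *
st();p,q=iso(.04,.05,.05);plan(p,q,claw=150,wr=.14);f=grab('top','e');cv2.imwrite('pics/e2.png',cv2.resize(f['color'][110:260,300:480],None,fx=4,fy=4,interpolation=2))
```

```text
3.8 [ 0.4471 -0.3779  0.2014] [-0.02, 0.25, 0.87, 2.24, -1.18, 0.5, 0.0] [ 0.6 -0.1 -0.1] [0.19 0.42 0.04] 0.0351
dist 41.3 ang 0.05 n 2 t 3.8 j [-0.02, 0.25, 0.87, 2.24, -1.18, 0.5, 0.0] f [ 0.6 -0.1 -0.1] gw 0.0351
[[-13.2,5.8,14.8,-0.006,0.019,0.015,150.0],[-13.4,5.9,14.6,-0.006,0.019,0.015,150.0]]
```

View pics/e2.png

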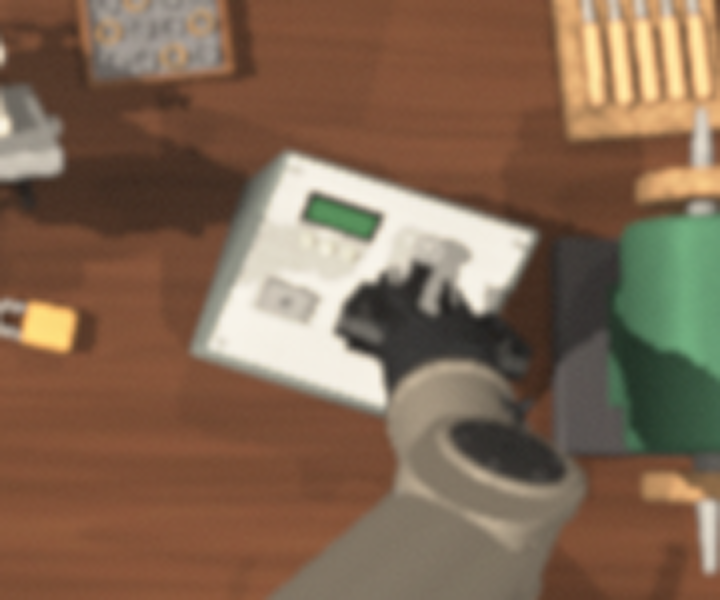

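{"op": "play_rows", "data": {
  "increments": [
    [-12,6,15,0,0,0,150]
  ]
}}

```text
clock: 3.95
tcp_pos: [0.4391, -0.3877, 0.1793]
orientation: [2.909, -0.332, 0.848]
contact_force: [1.8, 1.0, 0.8]
grip_width: 0.0351
```

Run:
```python
from h import *
st();p,q=iso(.04,.05,.02);plan(p,q,claw=150,wr=.14)
```

```text
3.95 [ 0.4391 -0.3877  0.1793] [0.07, 0.3, 0.82, 2.25, -1.3, 0.51, 0.13] [1.8 1.  0.8] [0.13 0.45 0.06] 0.0351
dist 44.6 ang 0.045 n 2 t 3.95 j [0.07, 0.3, 0.82, 2.25, -1.3, 0.51, 0.13] f [1.8 1.  0.8] gw 0.0351
[[-4.2,0.5,21.9,-0.003,0.02,0.01,150.0],[-4.6,0.5,21.8,-0.003,0.02,0.01,150.0]]
```

{"op": "play_rows", "data": {
  "increments": [
    [0,0,0,0,-0.12,0,150],
    [0,0,0,0,-0.12,0,150]
  ]
}}

```text
clock: 4.15
tcp_pos: [0.4318, -0.3888, 0.1757]
orientation: [3.007, -0.36, 0.54]
contact_force: [1.0, 0.3, -1.2]
grip_width: 0.035
```

```bash
cat >> h.py <<'E'
def iso2(th,rad,h,tilt=np.radians(20)):
    p,q=iso(th,rad,h); return p,R.from_rotvec(L_*(tilt-t_)*-1*-1)*q if False else R.from_rotvec(-L_*(t_-tilt)*-1)*q
E
python3 - <<'E'
from h import *
st()
print(-N_, R.from_rotvec(r.get_obs()['orientation']).as_matrix()[:,2], iso2(0,.05,.01)[1].as_matrix()[:,2])
p,q=iso2(.04,.05,.02);plan(p,q,claw=150,wr=.14)
E
```

```text
4.15 [ 0.4318 -0.3888  0.1757] [-0.08, 0.38, 0.97, 2.13, -0.89, 0.64, -0.31] [ 1.   0.3 -1.2] [0.13 0.36 0.04] 0.035
[ 0.54981404 -0.16338437 -0.81915204] [ 0.33492515 -0.10459734 -0.93642113] [ 0.32785077 -0.09742511 -0.93969262]
dist 44.5 ang 0.015 n 2 t 4.15 j [-0.08, 0.38, 0.97, 2.13, -0.89, 0.64, -0.31] f [ 1.   0.3 -1.2] gw 0.035
[[4.4,-0.7,21.8,0.003,-0.005,0.006,150.0],[4.5,-0.7,21.8,0.003,-0.005,0.006,150.0]]
```

{"op": "play_rows", "data": {
  "increments": [
    [4.5,-1,21,0,0,0,150],
    [4.5,-1,18,0,0,0,150],
    [1,0,8,0,0,0,150]
  ]
}}

```text
clock: 4.45
tcp_pos: [0.4613, -0.394, 0.1375]
orientation: [3.005, -0.346, 0.527]
contact_force: [0.2, -0.3, 0.5]
grip_width: 0.0352
```

Run:
```python
from h import *
st();p,q=iso2(.04,.05,.01);plan(p,q,claw=150,wr=.14);f=grab('top','g');s=grab('scene','g');cv2.imwrite('pics/g2.png',np.hstack([cv2.resize(f['color'][130:230,335:445],(400,364),interpolation=2),cv2.resize(s['color'][155:245,80:180],(400,364),interpolation=2)]))
```

```text
4.45 [ 0.4613 -0.394   0.1375] [-0.01, 0.48, 0.87, 2.1, -1.0, 0.61, -0.24] [ 0.2 -0.3  0.5] [0.13 0.39 0.03] 0.0352
dist 7.9 ang 0.024 n 1 t 4.45 j [-0.01, 0.48, 0.87, 2.1, -1.0, 0.61, -0.24] f [ 0.2 -0.3  0.5] gw 0.0352
[[-3.3,1.4,7.1,0.01,-0.002,0.021,150.0]]
```

View pics/g2.png

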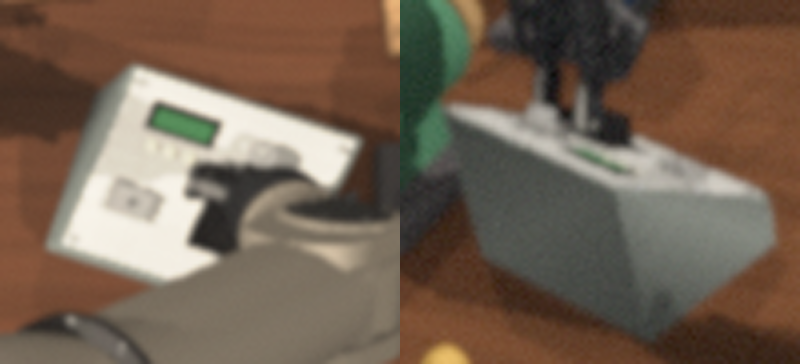

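{"op": "play_rows", "data": {
  "increments": [
    [-3,1,7,0,0,0,150],
    [0,0,1,0,0,0,230],
    [0,0,0,0,0,0,230],
    [0,0,0,0,0,0,230]
  ],
  "force": 25
}}

```text
clock: 4.95
tcp_pos: [0.4586, -0.3965, 0.1303]
orientation: [3.002, -0.35, 0.529]
contact_force: [4.8, -2.0, -9.4]
grip_width: 0.0159
```

Run:
```python
from h import *
st()
o=r.get_obs();d=o['tcp_pos']-PIV;print('up',d@UP_,'left',d@L_,'h',d@N_, np.arctan2(d@L_,d@UP_))
for i in range(1,14):
    th=i*.125+.03
    print(i,iso2(th,.05,.01)[0].round(4))
plan(*iso2(.16,.05,.01),claw=230,nmax=1)
q=R.from_rotvec(o['orientation'])
# tool-frame description of fixed tool tilt: successive increments
```

```text
4.95 [ 0.4586 -0.3965  0.1303] [0.01, 0.49, 0.85, 2.11, -1.03, 0.6, -0.21] [ 4.8 -2.  -9.4] [-0.3   0.06  0.1 ] 0.0159
up 0.0492097966255083 left 0.0005385945805222239 h 0.011191880464419247 0.010944427998195012
1 [ 0.4614 -0.3898  0.1294]
2 [ 0.4621 -0.3837  0.1287]
3 [ 0.4621 -0.3775  0.1275]
4 [ 0.4615 -0.3715  0.1258]
5 [ 0.4602 -0.3658  0.1238]
6 [ 0.4584 -0.3603  0.1215]
7 [ 0.4559 -0.3552  0.1188]
8 [ 0.4529 -0.3506  0.1159]
9 [ 0.4493 -0.3466  0.1127]
10 [ 0.4453 -0.3431  0.1093]
11 [ 0.441  -0.3404  0.1058]
12 [ 0.4363 -0.3383  0.1023]
13 [ 0.4313 -0.337   0.0987]
dist 7.5 ang 0.102 n 1 t 4.95 j [0.01, 0.49, 0.85, 2.11, -1.03, 0.6, -0.21] f [ 4.8 -2.  -9.4] gw 0.0159
[[0.9,-7.4,1.0,0.013,-0.003,-0.101,230.0]]
```

{"op": "play_rows", "data": {
  "increments": [
    [0.5,-7,0.5,0,0,-0.12,230],
    [0.5,-7,0,0,0,-0.12,230]
  ]
}}

```text
clock: 5.15
tcp_pos: [0.46, -0.3846, 0.1291]
orientation: [2.982, 0.015, 0.5]
contact_force: [1.9, -3.6, -9.5]
grip_width: 0.0155
```

```bash
cat >> h.py <<'E'
def isos(th,h=.011,rad=.05,**k):
    st();o=r.get_obs();d=o['tcp_pos']-PIV;print('up',d@UP_,'left',d@L_,'h',d@N_,'th',np.arctan2(d@L_,d@UP_));plan(*iso2(th,rad,h),claw=k.pop('claw',230),**k)
E
python3 - <<'E'
from h import *
isos(.6)
E
```

```text
5.15 [ 0.46   -0.3846  0.1291] [0.02, 0.46, 0.8, 2.13, -0.98, 0.55, -0.03] [ 1.9 -3.6 -9.5] [-0.8   0.83 -0.53] 0.0155
up 0.046900411501109 left 0.012286891809212339 h 0.01138336967715222 th 0.25622023355233375
dist 16.9 ang 0.299 n 3 t 5.15 j [0.02, 0.46, 0.8, 2.13, -0.98, 0.55, -0.03] f [ 1.9 -3.6 -9.5] gw 0.0155
[[-0.1,-5.6,0.5,0.006,0.002,-0.099,230.0],[0.4,-5.6,0.5,0.006,0.002,-0.099,230.0],[1.0,-5.5,0.6,0.006,0.002,-0.099,230.0]]
```

{"op": "play_rows", "data": {
  "increments": [
    [0.3,-7.5,0.5,0,0,-0.115,230],
    [0.4,-7.5,0.6,0,0,-0.12,230],
    [0.5,-7.5,0.8,0,0,-0.12,230]
  ]
}}

```text
clock: 5.45
tcp_pos: [0.4576, -0.3657, 0.1244]
orientation: [2.873, 0.543, 0.446]
contact_force: [1.7, -4.1, -8.6]
grip_width: 0.0152
```

Run:
```python
from h import *
isos(1.0)
```

```text
5.45 [ 0.4576 -0.3657  0.1244] [0.04, 0.41, 0.71, 2.16, -0.91, 0.47, 0.26] [ 1.7 -4.1 -8.6] [-1.02  0.6  -0.71] 0.0152
up 0.03787407597334029 left 0.029731967446736913 h 0.011967361074612017 th 0.6655408036116057
dist 16.5 ang 0.334 n 3 t 5.45 j [0.04, 0.41, 0.71, 2.16, -0.91, 0.47, 0.26] f [ 1.7 -4.1 -8.6] gw 0.0152
[[-0.1,-5.4,1.1,0.007,0.005,-0.111,230.0],[0.5,-5.3,1.2,0.007,0.005,-0.111,230.0],[1.0,-5.3,1.2,0.007,0.005,-0.111,230.0]]
```

{"op": "play_rows", "data": {
  "increments": [
    [0.3,-7,1.2,0,0,-0.12,230],
    [0.5,-7,1.5,0,0,-0.12,230],
    [0.5,-7,1.6,0,0,-0.12,230]
  ]
}}

```text
clock: 5.75
tcp_pos: [0.4505, -0.3493, 0.1162]
orientation: [2.678, 1.043, 0.382]
contact_force: [0.1, -1.1, -3.9]
grip_width: 0.0152
```

Run:
```python
from h import *
isos(1.4)
```

```text
5.75 [ 0.4505 -0.3493  0.1162] [0.1, 0.38, 0.6, 2.2, -0.86, 0.4, 0.57] [ 0.1 -1.1 -3.9] [-0.67  0.48 -0.73] 0.0152
up 0.02376005995414142 left 0.04344156439775174 h 0.01176985126622259 th 1.0703031630505815
dist 16.4 ang 0.364 n 3 t 5.75 j [0.1, 0.38, 0.6, 2.2, -0.86, 0.4, 0.57] f [ 0.1 -1.1 -3.9] gw 0.0152
[[-0.8,-5.2,1.5,0.006,0.009,-0.121,230.0],[-0.1,-5.2,1.5,0.006,0.009,-0.121,230.0],[0.5,-5.2,1.5,0.006,0.009,-0.121,230.0]]
```

{"op": "play_rows", "data": {
  "increments": [
    [-0.3,-6.5,1.9,0,0,-0.12,230],
    [0.3,-6.5,2,0,0,-0.12,230],
    [0.5,-6.5,2,0,0,-0.11,230]
  ]
}}

```text
clock: 6.05
tcp_pos: [0.4383, -0.3366, 0.1053]
orientation: [2.417, 1.488, 0.311]
contact_force: [-0.1, -0.4, -2.1]
grip_width: 0.0153
```

Run:
```python
from h import *
isos(1.60)
```

```text
6.05 [ 0.4383 -0.3366  0.1053] [0.2, 0.35, 0.46, 2.24, -0.82, 0.33, 0.89] [-0.1 -0.4 -2.1] [-0.55  0.26 -0.62] 0.0153
up 0.004997423736663292 left 0.052191435679509075 h 0.011593196316246154 th 1.475335561294774
dist 6.9 ang 0.205 n 2 t 6.05 j [0.2, 0.35, 0.46, 2.24, -0.82, 0.33, 0.89] f [-0.1 -0.4 -2.1] gw 0.0153
[[-1.6,-2.8,1.1,0.006,0.014,-0.101,230.0],[-1.3,-3.0,1.1,0.006,0.014,-0.101,230.0]]
```

{"op": "play_rows", "data": {
  "increments": [
    [-0.5,-4,1.2,0,0,-0.11,230],
    [-0.5,-4,1.2,0,0,-0.09,230]
  ]
}}

```text
clock: 6.25
tcp_pos: [0.43, -0.3325, 0.0993]
orientation: [2.241, 1.721, 0.268]
contact_force: [3.7, -0.2, -7.6]
grip_width: 0.0155
```

Run:
```python
from h import *
isos(1.60)
```

```text
6.25 [ 0.43   -0.3325  0.0993] [0.27, 0.34, 0.38, 2.26, -0.79, 0.3, 1.07] [ 3.7 -0.2 -7.6] [-0.   -0.04 -0.47] 0.0155
up -0.005930752587706675 left 0.05373251188763907 h 0.011927801291183652 th 1.6807268440665206
dist 5.9 ang 0.027 n 1 t 6.25 j [0.27, 0.34, 0.38, 2.26, -0.79, 0.3, 1.07] f [ 3.7 -0.2 -7.6] gw 0.0155
[[-3.9,4.4,-0.1,0.007,0.026,0.003,230.0]]
```

{"op": "play_rows", "data": {
  "increments": [
    [0,-4,1,0,0,-0.03,230]
  ]
}}

```text
clock: 6.35
tcp_pos: [0.4287, -0.3319, 0.0983]
orientation: [2.209, 1.752, 0.264]
contact_force: [11.5, 1.5, 6.6]
grip_width: 0.0154
```

Run:
```python
from h import *
isos(1.60)
```

```text
6.35 [ 0.4287 -0.3319  0.0983] [0.29, 0.34, 0.36, 2.26, -0.79, 0.29, 1.11] [11.5  1.5  6.6] [ 0.   -2.65 -0.56] 0.0154
up -0.007661212316436662 left 0.05390210734485442 h 0.01190731677958188 th 1.711982632912137
dist 7.4 ang 0.045 n 1 t 6.35 j [0.29, 0.34, 0.36, 2.26, -0.79, 0.29, 1.11] f [11.5  1.5  6.6] gw 0.0154
[[-4.3,6.0,-0.6,0.01,0.027,0.035,230.0]]
```

{"op": "play_rows", "data": {
  "increments": [
    [0,0,0,0,0,0,140],
    [0,0,0,0,0,0,140],
    [0,0,-15,0,0,0,140],
    [0,0,-35,0,0,0,140],
    [0,0,-40,0,0,0,140]
  ]
}}

```text
clock: 6.85
tcp_pos: [0.3956, -0.3199, 0.1813]
orientation: [2.219, 1.754, 0.26]
contact_force: [1.8, 0.8, 0.8]
grip_width: 0.0386
```

{"op": "play_rows", "data": {
  "increments": [
    [10,0,-40,0,-0.05,0.05,100],
    [20,0,-40,0,-0.05,0.1,50],
    [25,0,-40,0,-0.05,0.1,0]
  ]
}}

```text
clock: 7.15
tcp_pos: [0.3851, -0.28, 0.2287]
orientation: [2.312, 1.636, 0.22]
contact_force: [-0.7, 1.5, -0.4]
grip_width: 0.0785
```

Run:
```python
from h import *
st();f=grab('top','i');s=grab('scene','i');cv2.imwrite('pics/i2.png',np.hstack([cv2.resize(f['color'][130:230,335:445],(400,364),interpolation=2),cv2.resize(s['color'][155:245,80:180],(400,364),interpolation=2)]))
print(R.from_rotvec(r.get_obs()['orientation']).as_matrix().round(2))
```

```text
7.15 [ 0.3851 -0.28    0.2287] [-0.2, -0.07, 0.69, 2.28, 0.07, 0.58, 0.1] [-0.7  1.5 -0.4] [ 0.22  0.32 -0.  ] 0.0785
[[ 0.33  0.89  0.3 ]
 [ 0.94 -0.3  -0.15]
 [-0.05  0.33 -0.94]]
```

View pics/i2.png

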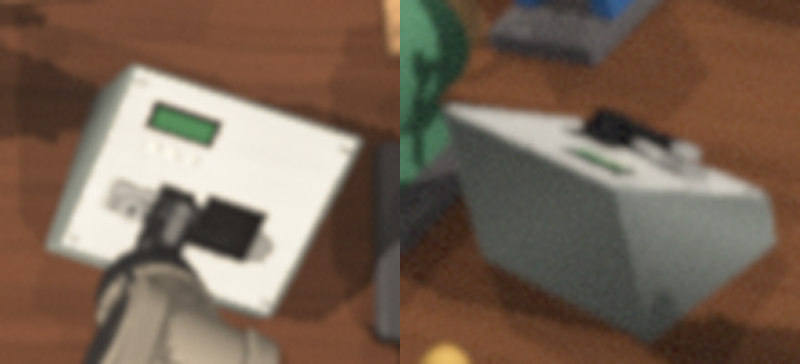

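```bash
cat >> h.py <<'E'
_D=np.load('door.npz');A_=np.stack([_D['dx'],_D['dy'],_D['dz']],1);DT=_D['c']+A_@np.array([-.009,-.0115,.0633])
RD=R.from_matrix(np.stack([A_[:,1],A_[:,0],-A_[:,2]],1))
E
python3 - <<'E'
from h import *
print(DT,np.linalg.det(RD.as_matrix()))
plan(DT+.08*A_[:,2],RD)
plan([.44,-.15,.30],RD)
E
```

```text
[ 0.52386253 -0.04165924  0.1740241 ] 1.0
dist 251.5 ang 0.513 n 7 t 7.25 j [-0.2, -0.07, 0.68, 2.28, 0.07, 0.57, 0.11] f [ 0.7 -0.6  0.1] gw 0.0852
[[35.7,3.0,-2.7,-0.028,0.034,-0.058,0.0],[35.5,5.2,-1.4,-0.028,0.034,-0.058,0.0],[35.2,7.3,0.0,-0.028,0.034,-0.058,0.0],[34.7,9.3,1.4,-0.028,0.034,-0.058,0.0],[34.0,11.2,2.9,-0.028,0.034,-0.058,0.0]]
dist 155.9 ang 0.513 n 4 t 7.25 j [-0.2, -0.07, 0.68, 2.28, 0.07, 0.57, 0.11] f [ 0.7 -0.6  0.1] gw 0.0852
[[33.9,8.0,-17.5,-0.049,0.06,-0.102,0.0],[33.8,12.3,-14.9,-0.049,0.06,-0.102,0.0],[33.2,16.4,-12.2,-0.049,0.06,-0.102,0.0],[31.9,20.2,-9.4,-0.049,0.06,-0.102,0.0]]
```

{"op": "play_rows", "data": {
  "increments": [
    [34,25,-5,0,0.06,-0.1,0],
    [34,28,-5,0,0.06,-0.1,0],
    [34,28,-5,0,0.04,-0.1,0]
  ]
}}

```text
clock: 7.55
tcp_pos: [0.4762, -0.1949, 0.2665]
orientation: [2.047, 2.047, 0.357]
contact_force: [0.4, -0.3, 0.7]
grip_width: 0.0851
```

Run:
```python
from h import *
st();plan(DT+.08*A_[:,2],RD)
```

```text
7.55 [ 0.4762 -0.1949  0.2665] [-0.32, -0.0, 0.68, 2.14, -0.19, 0.71, 0.49] [ 0.4 -0.3  0.7] [-0.04  0.32 -0.02] 0.0851
dist 150.1 ang 0.233 n 4 t 7.55 j [-0.32, -0.0, 0.68, 2.14, -0.19, 0.71, 0.49] f [ 0.4 -0.3  0.7] gw 0.0851
[[36.9,-0.2,6.6,-0.049,0.01,-0.03,0.0],[36.9,0.6,7.0,-0.049,0.01,-0.03,0.0],[36.8,1.4,7.5,-0.049,0.01,-0.03,0.0],[36.6,2.1,7.9,-0.049,0.01,-0.03,0.0]]
```

{"op": "play_rows", "data": {
  "increments": [
    [37,0,4,-0.05,0.01,-0.03,100],
    [37,1,5,-0.05,0.01,-0.03,100],
    [37,1,5,-0.05,0.01,-0.03,100]
  ]
}}

```text
clock: 7.85
tcp_pos: [0.4858, -0.0838, 0.2572]
orientation: [1.85, 2.055, 0.515]
contact_force: [1.2, 0.1, -0.6]
grip_width: 0.0516
```

Run:
```python
from h import *
st();plan(DT+.05*A_[:,2],RD,claw=100)
```

```text
7.85 [ 0.4858 -0.0838  0.2572] [-0.42, -0.12, 0.5, 2.31, -0.07, 0.46, 0.26] [ 1.2  0.1 -0.6] [-0.07  0.49 -0.02] 0.0516
dist 57.3 ang 0.043 n 2 t 7.85 j [-0.42, -0.12, 0.5, 2.31, -0.07, 0.46, 0.26] f [ 1.2  0.1 -0.6] gw 0.0516
[[18.7,-1.9,21.6,-0.018,0.007,-0.01,100.0],[18.6,-2.1,21.7,-0.018,0.007,-0.01,100.0]]
```

{"op": "play_rows", "data": {
  "increments": [
    [18,-2,21,-0.015,0.005,-0.01,100],
    [18,-2,21,-0.015,0,0,100]
  ]
}}

```text
clock: 8.05
tcp_pos: [0.4977, -0.0447, 0.2175]
orientation: [1.814, 2.05, 0.55]
contact_force: [0.7, -0.3, 0.3]
grip_width: 0.0518
```

Run:
```python
from h import *
st();plan(DT-.034*A_[:,2],RD,claw=100)
f=grab('top','j');s=grab('scene','j');cv2.imwrite('pics/j2.png',np.hstack([cv2.resize(f['color'][90:190,225:335],(400,364),interpolation=2),cv2.resize(s['color'][170:280,160:270],(364,364),interpolation=2)]))
```

```text
8.05 [ 0.4977 -0.0447  0.2175] [-0.47, -0.04, 0.48, 2.37, -0.15, 0.28, 0.27] [ 0.7 -0.3  0.3] [-0.02  0.53 -0.01] 0.0518
dist 84.8 ang 0.009 n 3 t 8.05 j [-0.47, -0.04, 0.48, 2.37, -0.15, 0.28, 0.27] f [ 0.7 -0.3  0.3] gw 0.0518
[[0.1,0.3,28.3,-0.0,0.002,-0.002,100.0],[0.0,0.3,28.3,-0.0,0.002,-0.002,100.0],[-0.1,0.3,28.3,-0.0,0.002,-0.002,100.0]]
```

View pics/j2.png

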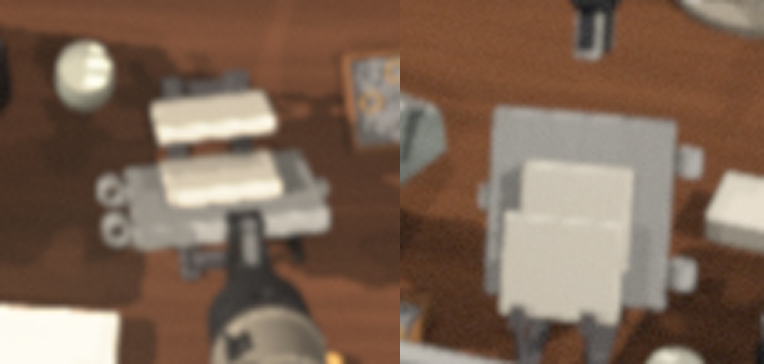

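{"op": "play_rows", "data": {
  "increments": [
    [0,0,25,0,0,0,100]
  ]
}}

```text
clock: 8.25
tcp_pos: [0.5085, -0.0431, 0.1949]
orientation: [1.813, 2.056, 0.546]
contact_force: [1.6, 1.2, 0.2]
grip_width: 0.0517
```

Run:
```python
from h import *
st();plan(DT-.034*A_[:,2],RD,claw=100)
```

```text
8.25 [ 0.5085 -0.0431  0.1949] [-0.49, 0.03, 0.51, 2.38, -0.37, 0.23, 0.48] [1.6 1.2 0.2] [0.02 0.41 0.08] 0.0517
dist 59.9 ang 0.009 n 2 t 8.25 j [-0.49, 0.03, 0.51, 2.38, -0.37, 0.23, 0.48] f [1.6 1.2 0.2] gw 0.0517
[[-0.1,1.6,29.9,-0.003,0.003,-0.001,100.0],[-0.2,1.5,29.9,-0.003,0.003,-0.001,100.0]]
```

{"op": "play_rows", "data": {
  "increments": [
    [0,0,0,0,0.14,0,100]
  ]
}}

```text
clock: 8.35
tcp_pos: [0.5028, -0.0445, 0.1879]
orientation: [1.83, 2.104, 0.564]
contact_force: [-1.6, -0.3, -0.4]
grip_width: 0.0521
```

Run:
```python
from h import *
st();plan(DT-.034*A_[:,2],RD*R.from_rotvec([0,.2,0]),claw=100)
```

```text
8.35 [ 0.5028 -0.0445  0.1879] [-0.42, 0.06, 0.49, 2.37, -0.57, 0.29, 0.71] [-1.6 -0.3 -0.4] [-0.11  0.61  0.03] 0.0521
dist 57.9 ang 0.165 n 2 t 8.35 j [-0.42, 0.06, 0.49, 2.37, -0.57, 0.29, 0.71] f [-1.6 -0.3 -0.4] gw 0.0521
[[-1.0,6.6,28.1,-0.017,0.081,-0.002,100.0],[-3.3,6.2,28.1,-0.017,0.081,-0.002,100.0]]
```

{"op": "play_rows", "data": {
  "increments": [
    [0,6,3,-0.015,0.07,0,100],
    [0,3,3,0,0,0,100]
  ]
}}

```text
clock: 8.55
tcp_pos: [0.5103, -0.0471, 0.186]
orientation: [1.834, 2.127, 0.616]
contact_force: [-0.7, -0.8, 0.1]
grip_width: 0.052
```

Run:
```python
from h import *
st();plan(DT-.034*A_[:,2],RD*R.from_rotvec([0,.2,0]),claw=100)
```

```text
8.55 [ 0.5103 -0.0471  0.186 ] [-0.34, 0.09, 0.46, 2.34, -0.78, 0.34, 0.95] [-0.7 -0.8  0.1] [-0.23  0.48 -0.01] 0.052
dist 52.0 ang 0.12 n 2 t 8.55 j [-0.34, 0.09, 0.46, 2.34, -0.78, 0.34, 0.95] f [-0.7 -0.8  0.1] gw 0.052
[[-0.3,3.8,25.7,-0.014,0.058,-0.003,100.0],[-1.8,3.4,25.7,-0.014,0.058,-0.003,100.0]]
```

{"op": "play_rows", "data": {
  "increments": [
    [-1,6,10,-0.014,0.03,0,100],
    [-1,3,15,-0.01,0.03,0,100]
  ]
}}

```text
clock: 8.75
tcp_pos: [0.5317, -0.0461, 0.1696]
orientation: [1.824, 2.145, 0.702]
contact_force: [-0.2, 0.1, 1.2]
grip_width: 0.052
```

Run:
```python
from h import *
st();plan(DT-.034*A_[:,2],RD*R.from_rotvec([0,.18,0]),claw=100)
o=r.get_obs();print((A_.T@(o['tcp_pos']-DT)*1000).round(1),(RD.inv()*R.from_rotvec(o['orientation'])).as_rotvec().round(3))
```

```text
8.75 [ 0.5317 -0.0461  0.1696] [-0.21, 0.18, 0.38, 2.32, -1.11, 0.38, 1.3] [-0.2  0.1  1.2] [-0.19  0.54  0.04] 0.052
dist 27.3 ang 0.04 n 1 t 8.75 j [-0.21, 0.18, 0.38, 2.32, -1.11, 0.38, 1.3] f [-0.2  0.1  1.2] gw 0.052
[[1.6,-4.0,27.0,-0.001,0.039,-0.006,100.0]]
[ 4.  -5.4 -7.5] [0.002 0.141 0.006]
```

{"op": "play_rows", "data": {
  "increments": [
    [1,-4,8,0,-0.05,0,100],
    [0,-2,10,0,-0.05,0,100]
  ]
}}

```text
clock: 8.95
tcp_pos: [0.5369, -0.0489, 0.1508]
orientation: [1.825, 2.069, 0.589]
contact_force: [-0.4, 0.4, -0.8]
grip_width: 0.0521
```

```bash
cat >> h.py <<'E'
def dst():
    o=r.get_obs();print('door frame',(A_.T@(o['tcp_pos']-DT)*1000).round(1),(RD.inv()*R.from_rotvec(o['orientation'])).as_rotvec().round(3))
E
python3 - <<'E'
from h import *
st();plan(DT-.034*A_[:,2],RD*R.from_rotvec([0,.04,0]),claw=100);dst()
E
```

```text
8.95 [ 0.5369 -0.0489  0.1508] [-0.27, 0.2, 0.36, 2.35, -1.14, 0.21, 1.27] [-0.4  0.4 -0.8] [-0.08  0.54  0.03] 0.0521
dist 11.9 ang 0.016 n 1 t 8.95 j [-0.27, 0.2, 0.36, 2.35, -1.14, 0.21, 1.27] f [-0.4  0.4 -0.8] gw 0.0521
[[8.6,1.3,8.2,-0.001,0.01,-0.012,100.0]]
door frame [ -1.4  -8.8 -26.1] [0.002 0.03  0.012]
```

{"op": "play_rows", "data": {
  "increments": [
    [6,1,6,0,0.04,0,100]
  ]
}}

```text
clock: 9.05
tcp_pos: [0.5395, -0.041, 0.1455]
orientation: [1.825, 2.098, 0.628]
contact_force: [0.2, 0.3, -0.7]
grip_width: 0.0522
```

Run:
```python
from h import *
st();dst()
```

```text
9.05 [ 0.5395 -0.041   0.1455] [-0.21, 0.22, 0.31, 2.34, -1.22, 0.25, 1.36] [ 0.2  0.3 -0.7] [-0.09  0.57  0.02] 0.0522
door frame [ -0.9  -1.4 -32.5] [0.003 0.07  0.009]
```

Well placed: 32 mm deep, 1.4 mm off centre. Closing.

{"op": "play_rows", "data": {
  "increments": [
    [0,0,0,0,0,0,240],
    [0,0,0,0,0,0,240],
    [0,0,0,0,0,0,240],
    [0,0,0,0,0,0,240]
  ],
  "force": 100
}}

```text
clock: 9.45
tcp_pos: [0.541, -0.0433, 0.1465]
orientation: [1.825, 2.094, 0.624]
contact_force: [0.7, 0.5, -4.3]
grip_width: 0.0164
```

Run:
```python
from h import *
st();dst()
```

```text
9.45 [ 0.541  -0.0433  0.1465] [-0.22, 0.22, 0.31, 2.33, -1.21, 0.25, 1.35] [ 0.7  0.5 -4.3] [-0.18  0.92  0.05] 0.0164
door frame [  0.6  -3.9 -32.2] [0.002 0.065 0.01 ]
```

Run:
```python
from h import *
o=r.get_obs();plan(o['tcp_pos']+.12*A_[:,2],vmm=22,claw=240)
```

```text
dist 120.0 ang 0.0 n 6 t 9.45 j [-0.22, 0.22, 0.31, 2.33, -1.21, 0.25, 1.35] f [ 0.7  0.5 -4.3] gw 0.0164
[[1.3,-0.1,-20.0,0.0,0.0,0.0,240.0],[1.3,-0.1,-20.0,0.0,0.0,0.0,240.0],[1.3,-0.1,-20.0,0.0,0.0,0.0,240.0],[1.3,-0.1,-20.0,0.0,0.0,0.0,240.0],[1.3,-0.1,-20.0,0.0,0.0,0.0,240.0]]
```

{"op": "play_rows", "data": {
  "increments": [
    [1,0.3,-18,0,0,0,240],
    [1.3,0,-20,0,0,0,240]
  ]
}}

```text
clock: 9.65
tcp_pos: [0.5221, -0.0465, 0.1788]
orientation: [1.827, 2.094, 0.619]
contact_force: [5.7, 1.4, -3.2]
grip_width: 0.0166
```

Run:
```python
from h import *
st();dst()
```

```text
9.65 [ 0.5221 -0.0465  0.1788] [-0.36, 0.12, 0.47, 2.35, -0.9, 0.29, 1.05] [ 5.7  1.4 -3.2] [-0.02 -0.41  0.16] 0.0166
door frame [ 0.4 -4.6  5.3] [0.006 0.063 0.01 ]
```

{"op": "play_rows", "data": {
  "increments": [
    [1.3,0,-20,0,0,0,240],
    [1.3,0,-20,0,0,0,240],
    [1.3,0,-20,0,0,0,240]
  ]
}}

```text
clock: 9.95
tcp_pos: [0.4914, -0.0518, 0.2322]
orientation: [1.827, 2.091, 0.614]
contact_force: [3.8, 1.6, -3.6]
grip_width: 0.0163
```

Run:
```python
from h import *
st();dst()
```

```text
9.95 [ 0.4914 -0.0518  0.2322] [-0.47, -0.07, 0.55, 2.35, -0.36, 0.37, 0.52] [ 3.8  1.6 -3.6] [-0.01  0.08  0.18] 0.0163
door frame [ 0.4 -5.9 67.1] [0.006 0.059 0.01 ]
```

{"op": "play_rows", "data": {
  "increments": [
    [1.3,0.5,-18,0,0,0,240],
    [1.3,0.5,-18,0,0,0,240]
  ]
}}

```text
clock: 10.15
tcp_pos: [0.4714, -0.0542, 0.2639]
orientation: [1.83, 2.092, 0.61]
contact_force: [0.6, -0.1, -2.9]
grip_width: 0.0168
```

Run:
```python
from h import *
st();dst()
f=grab('top','l');s=grab('scene','l');cv2.imwrite('pics/l2.png',np.hstack([cv2.resize(f['color'][80:200,215:335],(400,400),interpolation=2),cv2.resize(s['color'][140:280,150:290],(400,400),interpolation=2)]))
```

```text
10.15 [ 0.4714 -0.0542  0.2639] [-0.41, -0.17, 0.46, 2.34, -0.17, 0.46, 0.34] [ 0.6 -0.1 -2.9] [-0.25  1.07  0.08] 0.0168
door frame [ -1.   -5.7 104.6] [0.009 0.058 0.011]
```

View pics/l2.png

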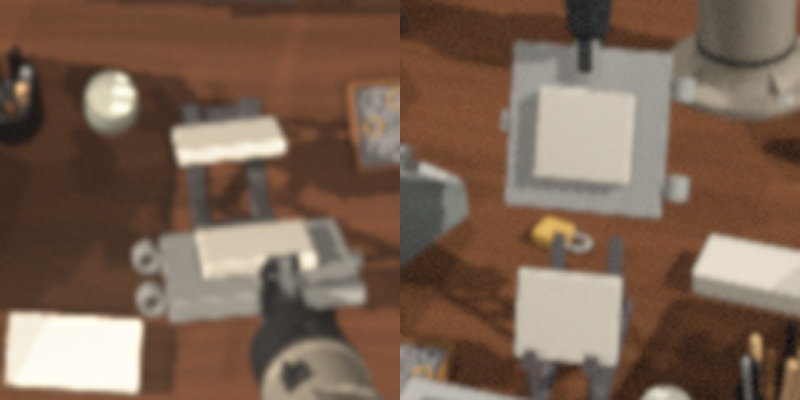

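```bash
cat >> h.py <<'E'
GR=R.from_rotvec([.004,.063,.010])
def up(yaw_deg):  # door upright with door x at yaw_deg -> tool R
    a=np.radians(yaw_deg);dx=np.array([np.cos(a),np.sin(a),0]);dz=np.array([0,0,1.]);dy=np.cross(dz,dx);return R.from_matrix(np.stack([dy,dx,-dz],1))*GR
E
python3 - <<'E'
from h import *
plan([.50,-.05,.32],up(7.4),claw=240,vmm=20,wr=.12)
E
```

```text
dist 61.5 ang 0.527 n 5 t 10.25 j [-0.41, -0.17, 0.46, 2.34, -0.18, 0.46, 0.34] f [ 1.   0.4 -3.8] gw 0.0168
[[0.7,10.3,-6.7,0.105,-0.0,0.006,240.0],[0.7,9.6,-7.7,0.105,-0.0,0.006,240.0],[0.8,8.7,-8.7,0.105,-0.0,0.006,240.0],[0.8,7.7,-9.5,0.105,-0.0,0.006,240.0],[0.9,6.7,-10.3,0.105,-0.0,0.006,240.0]]
```

{"op": "play_rows", "data": {
  "increments": [
    [1,14,-10,0.04,0,0,240],
    [1,12,-12,0.1,0,0.006,240],
    [1,10,-12,0.11,0,0.006,240],
    [1,8,-10,0.11,0,0.006,240],
    [1,7,-10,0.1,0,0.006,240]
  ]
}}

```text
clock: 10.75
tcp_pos: [0.4912, -0.0511, 0.3271]
orientation: [-2.065, -2.326, -0.107]
contact_force: [0.3, 0.1, -4.8]
grip_width: 0.0171
```

Run:
```python
from h import *
st();plan([.51,-.03,.34],up(3),claw=240,vmm=20,wr=.12)
```

```text
10.75 [ 0.4912 -0.0511  0.3271] [-0.38, 0.07, 0.44, 1.89, -0.11, 1.17, 0.21] [ 0.3  0.1 -4.8] [-0.16 -0.   -0.04] 0.0171
dist 31.1 ang 0.084 n 2 t 10.75 j [-0.38, 0.07, 0.44, 1.89, -0.11, 1.17, 0.21] f [ 0.3  0.1 -4.8] gw 0.0171
[[9.8,10.8,-5.5,0.016,-0.003,0.039,240.0],[10.2,10.3,-5.7,0.016,-0.003,0.039,240.0]]
```

Run:
```python
from h import *
f=load('a_top');P=pts(f)
for nm,(a,b,c,d) in {'pot':(88,128,195,232),'jar':(98,122,236,260)}.items():
    q=P[a:b,c:d].reshape(-1,3);q=q[(q[:,2]>.03)&(q[:,2]<.3)];print(nm,np.percentile(q,[1,50,99],axis=0).round(3).tolist())
s=grab('scene','n');t=grab('top','n')
cv2.imwrite('pics/n2.png',np.hstack([cv2.resize(t['color'][60:220,120:330],(500,381),interpolation=2),cv2.resize(s['color'][100:260,150:280],(300,369),interpolation=2)[:381] if 0 else cv2.resize(s['color'][100:260,150:280],(300,381),interpolation=2)]))
```

```text
pot [[0.649, 0.157, 0.033], [0.684, 0.191, 0.098], [0.717, 0.224, 0.168]]
jar [[0.667, 0.068, 0.032], [0.686, 0.09, 0.059], [0.712, 0.111, 0.067]]
```

View pics/n2.png

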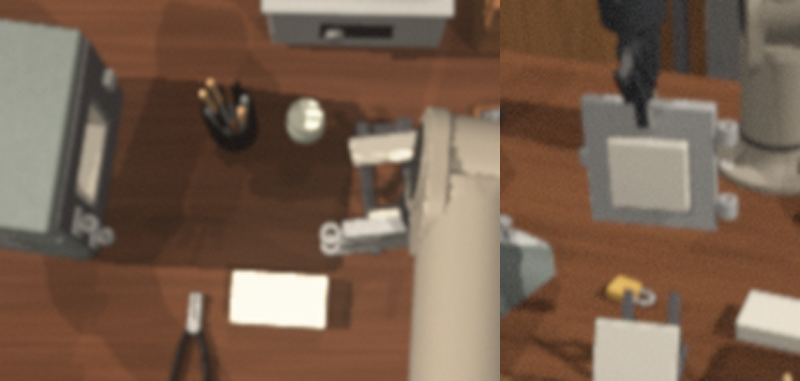

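```bash
cat >> h.py <<'E'
def meas_door(f,roi):
    """scene view: inner face plane, edges -> door pose (A, top)"""
    P=pts(f);m=np.zeros(P.shape[:2],bool);a,b,c,d=roi;m[a:b,c:d]=1;m&=(P[...,2]>.08)
    c0,n,_=plane(P[m],800,.0025)
    if n[0]<0:n=-n
    # refine: exclude plug by taking dominant plane pts; check both
    L0=(P-c0)@n
    dz=np.array([0,0,1.])-n*n[2];dz/=np.linalg.norm(dz);dy=np.cross(dz,n);A=np.stack([n,dy,dz],1)
    L=((P-c0)@A)*1000;near=m&(abs(L[...,0])<4)
    return c0,A,L,near,m
E
python3 - <<'E'
from h import *
f=load('n_scene')
c0,A,L,near,m=meas_door(f,(135,200,180,240))
print('n',A[:,0].round(4),'yaw',np.degrees(np.arctan2(A[1,0],A[0,0])),'tilt',np.degrees(np.arcsin(A[2,0])),near.sum())
g=m&(abs(L[...,0])<30)
h,e=np.histogram(L[...,0][g],np.arange(-30,31,2));print(dict(zip(e[:-1].astype(int).tolist(),h.tolist())))
q=L[near];
im=np.zeros(near.shape,np.uint8);im[g]=np.clip(L[...,0][g]*4+128,1,255);cv2.imwrite('pics/n3.png',cv2.resize(im[130:205,175:245],None,fx=8,fy=8,interpolation=0))
print(np.percentile(q,[0.3,1,50,99,99.7],axis=0).round(1).tolist(),c0)
E
```

```text
n [0.992  0.1208 0.0361] yaw 6.940270586476743 tilt 2.0691247674973874 1567
{-30: 1, -28: 0, -26: 0, -24: 1, -22: 6, -20: 5, -18: 6, -16: 10, -14: 14, -12: 16, -10: 16, -8: 16, -6: 46, -4: 218, -2: 586, 0: 576, 2: 187, 4: 49, 6: 39, 8: 49, 10: 157, 12: 375, 14: 322, 16: 98, 18: 13, 20: 0, 22: 1, 24: 0, 26: 7, 28: 7}
[[-3.9, -80.6, -92.2], [-3.8, -74.4, -90.8], [-0.1, 2.3, 16.6], [3.6, 75.0, 72.7], [3.9, 75.5, 74.4]] [ 0.50123437 -0.05242807  0.28713438]
```

View pics/n3.png

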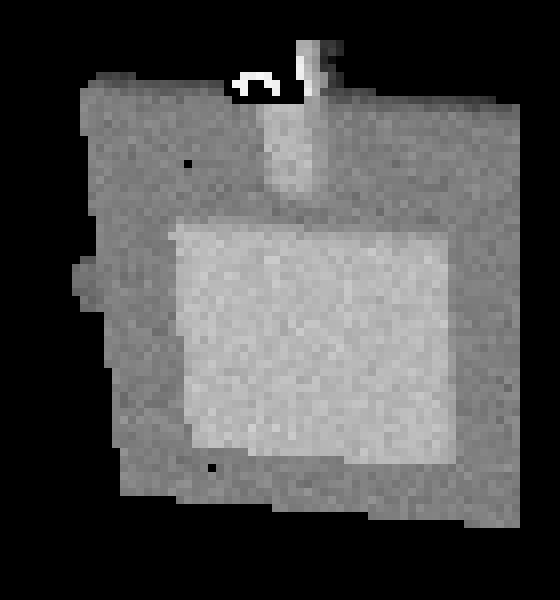

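```bash
cat >> h.py <<'E'
def door_pose(f,roi,verbose=1):
    c0,A,L,near,m=meas_door(f,roi)
    q=L[near]
    def edge(ax,sgn,lo,hi,step=4):
        o=1-ax if 0 else (2 if ax==1 else 1); pts_=[]
        for a in np.arange(lo,hi,step):
            k=q[(q[:,o]>=a)&(q[:,o]<a+step)]
            if len(k)>4: pts_.append((a+step/2,np.sort(k[:,ax]*sgn)[-1]*sgn))
        pts_=np.array(pts_);
        p=np.polyfit(pts_[:,0],pts_[:,1],1)
        for _ in range(3):
            rs=abs(pts_[:,1]-np.polyval(p,pts_[:,0]));p=np.polyfit(pts_[rs<=2.2][:,0],pts_[rs<=2.2][:,1],1)
        return p
    zc=(np.percentile(q[:,2],2)+np.percentile(q[:,2],98))/2
    top=edge(2,1,-60,70);bot=edge(2,-1,-60,70)
    zt=np.polyval(top,0);zb=np.polyval(bot,0)
    R_=edge(1,1,zt-20,zt-2,2);
    R2=edge(1,1,zb+44,zt-48,3);L1=edge(1,-1,zt-70,zt-3,3)
    if verbose:print('top',top,'bot',bot,'h',zt-zb,'right',R_,R2,'left',L1)
    return c0,A,top,bot,R2,L1
E
python3 - <<'E'
from h import *
f=load('n_scene')
c0,A,*e=door_pose(f,(130,205,175,262))
print('n',A[:,0].round(4),'yaw',np.degrees(np.arctan2(A[1,0],A[0,0])),'tilt',np.degrees(np.arcsin(A[2,0])),c0)
print(R.from_rotvec(r.get_obs()['orientation']).as_matrix().round(4))
E
```

```text
top [-4.12992469e-03  7.36539071e+01] bot [ 6.73724373e-03 -8.88804379e+01] h 162.5343449639318 right [ 0.18434358 56.66126868] [2.22791109e-02 7.15353358e+01] left [-1.43582723e-02 -8.36527083e+01]
n [0.9921 0.1203 0.0366] yaw 6.913713951066926 tilt 2.0978730638561345 [ 0.49986847 -0.04128612  0.28584635]
[[-0.1216  0.9922  0.0277]
 [ 0.9904  0.1195  0.0694]
 [ 0.0655  0.0358 -0.9972]]
```

Run:
```python
from h import *
c0=np.array([0.49986847,-0.04128612,0.28584635]);T=R.from_rotvec(r.get_obs()['orientation'])
RDt=(T*R.from_rotvec([0,.065,0]).inv()).as_matrix();A=np.stack([RDt[:,1],RDt[:,0],-RDt[:,2]],1)
dt=c0+A@np.array([-.009,-.0061,.0749]);print(A.round(3),dt,A.T@(r.get_obs()['tcp_pos']-dt)*1000)
for nm,g in(('knl',[0,.094,.020-.165]),('knt',[0,.094,.120-.165])):
    p=dt+A@np.array(g);pt=p+A[:,2]*.022;print(nm,p.round(4),'top ring', [tuple(np.round(proj(load('n_'+v),pt),1)) for v in('top','scene')])
t=load('n_top')['color'];cv2.imwrite('pics/n5.png',cv2.resize(t[145:175,245:290],None,fx=16,fy=16,interpolation=2))
```

```text
[[ 0.992 -0.12  -0.036]
 [ 0.119  0.993 -0.005]
 [ 0.036  0.001  0.999]] [ 0.489008   -0.04878524  0.36037174] [  3.95122979  -1.82299075 -33.52787234]
knl [0.4829 0.0453 0.2155] top ring [(np.float64(259.6), np.float64(162.9)), (np.float64(248.3), np.float64(182.3))]
knt [0.4794 0.0448 0.3155] top ring [(np.float64(259.7), np.float64(158.6)), (np.float64(248.1), np.float64(151.2))]
```

View pics/n5.png

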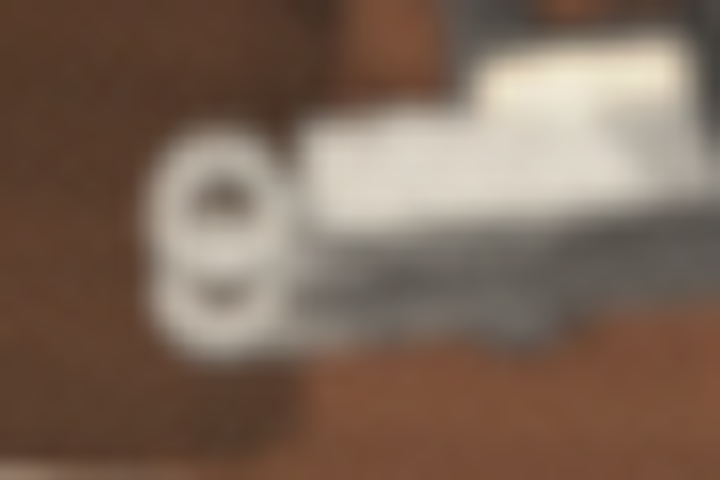

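Run:
```python
from h import *
st();plan([.492,.185,.30],up(-6.76),claw=240,vmm=30,wr=.12,nmax=10)
```

```text
10.85 [ 0.4943 -0.05    0.327 ] [-0.38, 0.07, 0.43, 1.88, -0.11, 1.17, 0.21] [-0.2  0.3 -4.5] [-0.15 -0.08 -0.05] 0.0165
dist 236.5 ang 0.251 n 8 t 10.85 j [-0.38, 0.07, 0.43, 1.88, -0.11, 1.17, 0.21] f [-0.2  0.3 -4.5] gw 0.0165
[[28.9,3.1,5.4,0.003,-0.001,0.031,240.0],[29.0,2.2,5.4,0.003,-0.001,0.031,240.0],[29.0,1.3,5.3,0.003,-0.001,0.031,240.0],[29.1,0.4,5.3,0.003,-0.001,0.031,240.0],[29.1,-0.5,5.3,0.003,-0.001,0.031,240.0],[29.1,-1.4,5.3,0.003,-0.001,0.031,240.0],[29.0,-2.2,5.2,0.003,-0.001,0.031,240.0],[28.9,-3.1,5.2,0.003,-0.001,0.031,240.0]]
```

{"op": "play_rows", "data": {
  "increments": [
    [29,3,3,0.003,0,0.031,240],
    [30,2,3,0.003,0,0.031,240],
    [30,1,3,0.003,0,0.031,240],
    [30,0,3,0.003,0,0.031,240],
    [30,-1,3,0.003,0,0.031,240]
  ]
}}

```text
clock: 11.35
tcp_pos: [0.4891, 0.0969, 0.3127]
orientation: [-2.25, -2.134, -0.085]
contact_force: [0.6, -0.1, -5.4]
grip_width: 0.0167
```

Run:
```python
from h import *
st();plan([.492,.185,.265],up(-6.76),claw=240,vmm=30,wr=.12,nmax=10)
```

```text
11.35 [0.4891 0.0969 0.3127] [-0.57, 0.09, 0.31, 1.9, -0.1, 1.13, -0.27] [ 0.6 -0.1 -5.4] [-0.16  0.01 -0.03] 0.0167
dist 100.2 ang 0.076 n 4 t 11.35 j [-0.57, 0.09, 0.31, 1.9, -0.1, 1.13, -0.27] f [ 0.6 -0.1 -5.4] gw 0.0167
[[21.2,-0.6,13.4,0.002,-0.001,0.019,240.0],[21.2,-0.9,13.3,0.002,-0.001,0.019,240.0],[21.2,-1.3,13.3,0.002,-0.001,0.019,240.0],[21.2,-1.7,13.3,0.002,-0.001,0.019,240.0]]
```

{"op": "play_rows", "data": {
  "increments": [
    [22,0,12,0.003,0,0.02,240],
    [22,-1,13,0.003,0,0.02,240],
    [22,-1,13,0.003,0,0.02,240],
    [20,-1,13,0.003,0,0.02,240],
    [0,0,0,0,0,0,240]
  ]
}}

```text
clock: 11.85
tcp_pos: [0.4878, 0.1919, 0.2575]
orientation: [-2.322, -2.035, -0.071]
contact_force: [0.3, -0.3, -4.2]
grip_width: 0.0166
```

Run:
```python
from h import *
st();plan([.4994,.2536,.245],up(-6.76),claw=240,vmm=15,wr=.12,nmax=10)
s=grab('scene','q');t=grab('top','q')
cv2.imwrite('pics/q2.png',np.hstack([cv2.resize(t['color'][120:190,140:210],(450,450),interpolation=2),cv2.resize(s['color'][150:290,250:380],(350,377),interpolation=2).copy() if 0 else cv2.resize(s['color'][150:290,260:380],(350,450),interpolation=2)]))
```

```text
11.85 [0.4878 0.1919 0.2575] [-0.67, 0.19, 0.25, 1.91, -0.13, 1.02, -0.49] [ 0.3 -0.3 -4.2] [-0.21  0.04  0.02] 0.0166
dist 64.0 ang 0.01 n 5 t 11.85 j [-0.67, 0.19, 0.25, 1.91, -0.13, 1.02, -0.49] f [ 0.3 -0.3 -4.2] gw 0.0166
[[12.3,0.7,3.4,-0.001,-0.001,-0.001,240.0],[12.3,0.7,3.3,-0.001,-0.001,-0.001,240.0],[12.3,0.7,3.3,-0.001,-0.001,-0.001,240.0],[12.4,0.7,3.3,-0.001,-0.001,-0.001,240.0],[12.4,0.7,3.3,-0.001,-0.001,-0.001,240.0]]
```

View pics/q2.png

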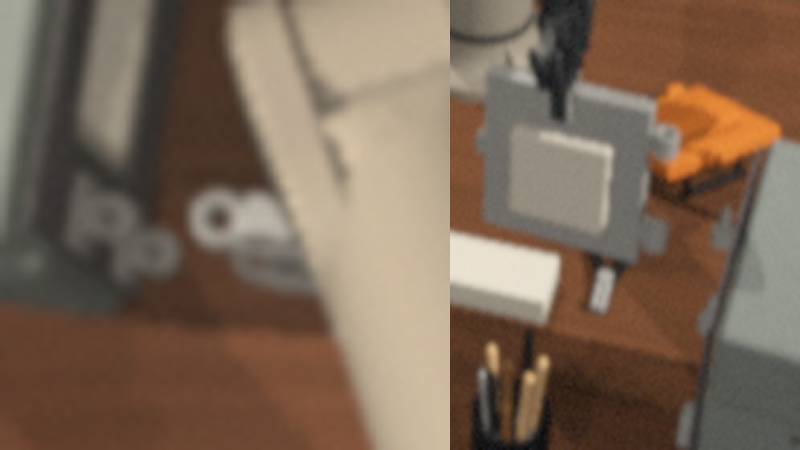

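Run:
```python
from h import *
np.set_printoptions(linewidth=220)
t=load('q_top');P=pts(t);z=(P[...,2]*1000).round(0).astype(int)
print(z[146:162,167:182])
cv2.imwrite('pics/q3.png',cv2.resize(t['color'][144:164,164:188],None,fx=25,fy=25,interpolation=2))
# predicted knuckle from tcp
o=r.get_obs();T=R.from_rotvec(o['orientation']);M=(T*R.from_rotvec([0,.065,0]).inv()).as_matrix();A=np.stack([M[:,1],M[:,0],-M[:,2]],1)
for off in ([-.0003,.0045,.033],):
  for h in(.142,.042):
    p=o['tcp_pos']+A@(np.array(off)+np.array([0,.094,h-.165]));print(p,proj(t,p))
print(A.round(4))
```

```text
[[ -1  -3   6  -7   0   0   1  -1   2  -2 -10   0  -2   2 611]
 [  0  -6  -2   8  -3  -4   2   1  -2  -3  -3   2   4  -3  -2]
 [  1   0  -2   3   0   0   1   4   3  -5   1  -4   3  -2  -5]
 [ -4   0   2  -2  -1   6  -4 269  -2  -5  -4   1  -1   7   0]
 [  5  -4  -1  -4 264 274 271 264 272 264  -3 292 289 283 287]
 [  9   4  -5 263 270 271 262 265 265 269 264 286 288 291 288]
 [ -2  -2   3 265 266 259 253 251 246 259 261 295 289 287 286]
 [  2  -4  -1 275 268 258   3   2   0 263 292 291 286 288 288]
 [ -2   2   2 265 263 255   1  -2  -1 269 290 290 292 286 287]
 [  4   5  -5 266 265 265  -8   5 270 264 290 286 287 296 289]
 [  3   3   0   6 262 266 268 265 270 266 260 282 289 287 287]
 [ -1   3  -4  -4   0 267 261 264 264 267 267 264 270 276 282]
 [ 81   1  -1   2  -1   5   0 254 253 255 263 262 259 264 272]
 [ 77   3  -4   0  -3   3  -4  -2   3 163 163 151 246 250 254]
 [ 67  -3   1   0   7 -11  -2   3   0 167 168 153   1   0 166]
 [ -4   0  -1   0   1  -3   0   1  -2   3 164 168 165 167 167]]
[0.50175954 0.28625619 0.26936576] (np.float64(173.61525483774858), np.float64(152.31524510807492))
[0.50096728 0.2867764  0.16937025] (np.float64(179.43083705608362), np.float64(158.29015416579747))
[[ 0.991   0.134   0.0079]
 [-0.134   0.991  -0.0052]
 [-0.0085  0.0041  1.    ]]
```

View pics/q3.png

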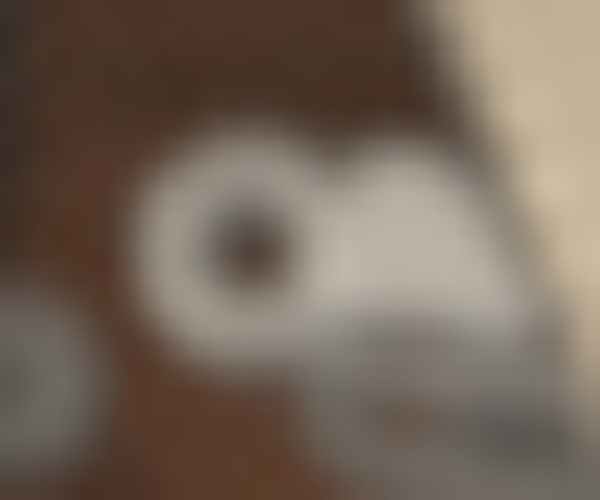

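Run:
```python
from h import *
st();plan([.4975,.240,.244],claw=240,vmm=15,nmax=10)
```

```text
11.95 [0.4888 0.1887 0.259 ] [-0.66, 0.19, 0.25, 1.91, -0.13, 1.02, -0.49] [-0.5 -0.1 -3.6] [-0.19  0.01  0.03] 0.0162
dist 54.2 ang 0.0 n 4 t 11.95 j [-0.66, 0.19, 0.25, 1.91, -0.13, 1.02, -0.49] f [-0.5 -0.1 -3.6] gw 0.0162
[[12.7,0.5,4.6,0.0,0.0,0.0,240.0],[12.7,0.5,4.6,0.0,0.0,0.0,240.0],[12.7,0.5,4.6,0.0,0.0,0.0,240.0],[12.7,0.5,4.6,0.0,0.0,0.0,240.0]]
```

{"op": "play_rows", "data": {
  "increments": [
    [12,0.8,4.5,0,0,0,240],
    [12.5,0.8,4.5,0,0,0,240],
    [12.5,0.8,4.5,0,0,0,240],
    [8,0.8,1,0,0,0,240],
    [0,0,0,0,0,0,240]
  ]
}}

```text
clock: 12.45
tcp_pos: [0.4997, 0.2352, 0.2469]
orientation: [-2.33, -2.029, -0.077]
contact_force: [-0.4, -0.8, -4.5]
grip_width: 0.0166
```

Run:
```python
from h import *
np.set_printoptions(linewidth=220)
t=grab('top','v');st();s=grab('scene','v');st()
P=pts(t);z=(P[...,2]*1000).round(0).astype(int);print(z[145:163,150:178])
cv2.imwrite('pics/v3.png',np.hstack([cv2.resize(t['color'][140:168,144:172],(448,448),interpolation=2),cv2.resize(s['color'][190:262,318:374],(348,448),interpolation=2)]))
o=r.get_obs();T=R.from_rotvec(o['orientation']);print(T.as_matrix().round(4))
```

```text
12.5 [0.4996 0.2345 0.2468] [-0.71, 0.24, 0.23, 1.87, -0.14, 1.0, -0.55] [-0.6 -0.2 -3.4] [-0.23  0.03 -0.01] 0.0168
12.55 [0.4996 0.2337 0.2469] [-0.71, 0.24, 0.23, 1.87, -0.14, 1.0, -0.55] [-0.2  0.1 -3.6] [-0.22  0.05  0.04] 0.0163
[[ 215  198  191  180  166  151  103   90   82   96   95   80   60  603  635  637  642  638  638  642  639  640  639  635  640  642  646  644]
 [ 210  198  192  180  163  156  253  255  254  253  255  256   68  593  606  641  640  640  638  640  642  637  642  638  640  641  645  647]
 [ 208  193  196  190  169  253  258  255  249  254  250  252  281  276  598  639  634  638  638  637  640  638  639  639 1585  646  647  645]
 [ 204  188  193  185  182  258  255  248  246  242  242  251  279  278  594  605  638  642  638  638  640  639  641  642  642  643  647  644]
 [ 204  195  196  188  172  257  255  248  230   96   82  254  282  274  278  599  639  642  638  638  637  638  642  638  641  643  648  649]
 [ 201  193  194  187  184  256  257  240  187   94   80  254  271  278  277  589  637  641  636  637  640  637  638  638  641  645  645  649]
 [ 206 
[... 1091 characters left out ...]
 162  632  633  635  639  640  648  651  653]
 [ 187  175  161  164  142  126  110  103   95   90   86   85  100  103  136  156  151  151  151  150  633  630  632  637  644  650  652  654]
 [ 157  164  164  152 1585  125  111   99   96   88   87   88   86   86   84   87   86   74  145  138  145  631  632  640  644  648  650  652]
 [ 148  134  123  147  134  119  114 1585   90   88   77   42   84   82   88   82   72   -3   -2   -3    3  629  631  638  643  649  655  655]
 [ 146  135  119  107  130  122  108   98   92   86   71   40   -3    1   78   77    2    7    2    6    2   -2  626  635  644  650  653  655]]
[[ 0.1391  0.9903  0.004 ]
 [ 0.9878 -0.139   0.0704]
 [ 0.0703 -0.0059 -0.9975]]
```

View pics/v3.png

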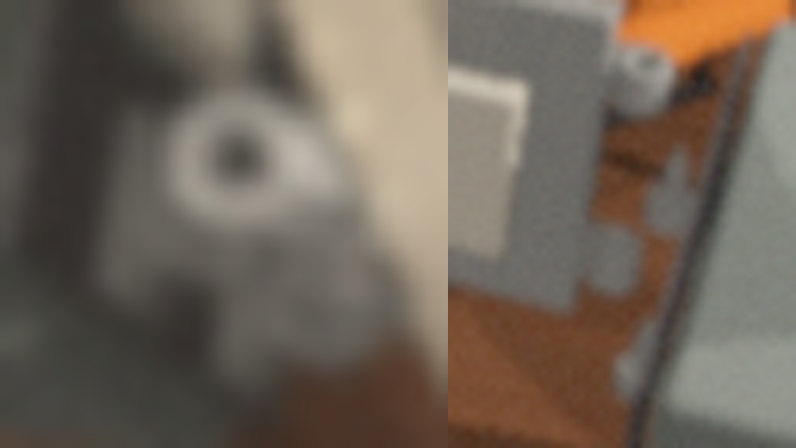

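Run:
```python
from h import *
t=load('v_top');s=load('v_scene')
ez=np.array([0,0,1.])
for p,z in(((158.35,149.45),.257),((157.2,153.5),.185),((163.9,158.9),.085),((155.35,151.95),.209)):
    print(z,onplane(t,*p,np.array([0,0,z]),ez))
o=r.get_obs();print(o['tcp_pos'])
# scene: centres: upper knuckle top ring (643,80) in 6.214x scale ; pin tip
def sp(x,y):return (x-448+.5)/6.214-.5+318,(y+.5)/6.222-.5+190
for n,q,z in(('ring top',(645,62),.257),('tip',(681,152),.212),('shoulder',(670,205),.185)):
    print(n,sp(*q),onplane(s,*sp(*q),np.array([0,0,z]),ez))
k=onplane(t,158.35,149.45,np.array([0,0,.257]),ez)
print('knuckle proj scene',proj(s,k),'lower',proj(s,k-[0,0,.1]))
```

```text
0.257 [0.51105161 0.33207018 0.257     ]
0.185 [0.51138437 0.35082708 0.185     ]
0.085 [0.51112239 0.35094291 0.085     ]
0.209 [0.51185248 0.35110874 0.209     ]
[0.49958531 0.23369827 0.24687404]
ring top (349.28307048599936, 199.54500160720025) [0.51723024 0.3296546  0.257     ]
tip (355.07644029610555, 214.00980392156862) [0.51581454 0.3506909  0.212     ]
shoulder (353.3062439652398, 222.52796528447445) [0.5191288  0.34998122 0.185     ]
knuckle proj scene (np.float64(350.409812274739), np.float64(198.33102183346926)) lower (np.float64(345.52620798600174), np.float64(227.41944159395032))
```

{"op": "play_rows", "data": {
  "increments": [
    [7,-1,2,-0.006,-0.005,0,240],
    [7,-1,2,0,0,0,240],
    [5,-0.5,1,0,0,0,240],
    [0,0,0,0,0,0,240],
    [0,0,0,0,0,0,240]
  ]
}}

```text
clock: 13.05
tcp_pos: [0.4999, 0.2539, 0.2432]
orientation: [-2.34, -2.031, -0.077]
contact_force: [0.6, 0.4, -3.7]
grip_width: 0.0166
```

Run:
```python
from h import *
np.set_printoptions(linewidth=220)
st();t=grab('top','w');st();s=grab('scene','w');st();plan([.4999,.2528,.243],claw=240)
P=pts(t);z=(P[...,2]*1000).round(0).astype(int);print(z[145:163,145:172])
cv2.imwrite('pics/w3.png',np.hstack([cv2.resize(t['color'][140:168,144:172],(448,448),interpolation=2),cv2.resize(s['color'][190:262,318:374],(348,448),interpolation=2)]))
o=r.get_obs();T=R.from_rotvec(o['orientation']);print(T.as_matrix().round(4))
```

```text
13.05 [0.4999 0.2539 0.2432] [-0.73, 0.26, 0.22, 1.86, -0.13, 0.99, -0.6] [ 0.6  0.4 -3.7] [-0.22  0.03  0.03] 0.0166
13.1 [0.4999 0.2539 0.2432] [-0.73, 0.26, 0.22, 1.86, -0.13, 0.99, -0.6] [ 0.  -0.9 -3.7] [-0.13 -0.01 -0.01] 0.0164
13.15 [0.5    0.2538 0.2433] [-0.73, 0.26, 0.22, 1.86, -0.13, 0.99, -0.6] [-0.5  0.1 -4.1] [-0.15 -0.   -0.  ] 0.0169
dist 1.0 ang 0.0 n 1 t 13.15 j [-0.73, 0.26, 0.22, 1.86, -0.13, 0.99, -0.6] f [-0.5  0.1 -4.1] gw 0.0169
[[-1.0,0.1,0.2,0.0,0.0,0.0,240.0]]
[[ 264  257  249  234  225  215  205  193  598  634  632  638  640  635  636  635  636  636  632  634  639  637  637  644  640  644  648]
 [ 268  254  242  235  223  248  249  248 1585  607  637  636  636  635  639  635  633  633  636  631  637  640  641  641  644  642  649]
 [ 268  248  245  232  251  253  254  248  248  597  631  633  634  635  631  634  635  634  634  634  640  640  641  641  646  647  650]
 [ 262  252  237  229  253  252  240  231  234  236  599  635  633  634  636  633  634  633  632  633  640  640  643  646  647  645  648]
 [ 261  257  241  231  253  251  233  196  182  176  59
[... 1259 characters left out ...]
 154  630  629  630  632  638  642  643  649  649  654  656  658]
 [ 209  201  189  172  162  188  170  166  166  135  127  107  102  100  131  144  631  630  634  637  640  645  646  653  654  656  657]
 [ 205  197 1585  170  165  153 1585  158  148  143  122  114   97   93   91   86  626  627  629  636  638  644  648  650  653  656  658]
 [ 205  192  178  168  156  150  128  122  145  139  126  111   97   91   86   75   43  626  629  635  641  648  650  653  653  660  660]
 [ 176  177  180  169  158  147  131  120  108  126  121  108   98   97   85   71   37  621  625  634  641  644  648  651  655  657  661]]
[[ 0.1407  0.99    0.0102]
 [ 0.9879 -0.1411  0.0642]
 [ 0.065   0.0011 -0.9979]]
```

View pics/w3.png

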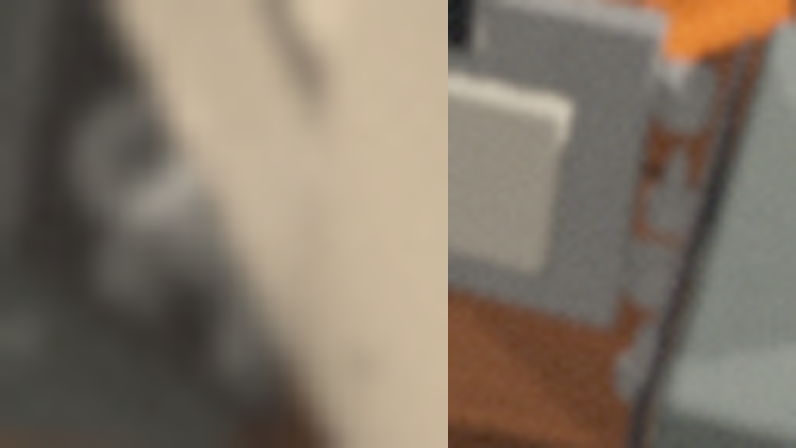

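{"op": "play_rows", "data": {
  "increments": [
    [-1.2,0,5,0,0,0,240],
    [-0.4,0,6,0,0,0,240],
    [-0.4,0,6,0,0,0,240],
    [0,0,0,0,0,0,240]
  ]
}}

```text
clock: 13.55
tcp_pos: [0.4999, 0.2518, 0.2245]
orientation: [-2.342, -2.029, -0.077]
contact_force: [-0.8, -0.4, -4.8]
grip_width: 0.0167
```

Run:
```python
from h import *
st();plan([.4999,.2528,.215],claw=240)
```

```text
13.55 [0.4999 0.2518 0.2245] [-0.73, 0.28, 0.22, 1.88, -0.13, 0.95, -0.59] [-0.8 -0.4 -4.8] [-0.19  0.02 -0.02] 0.0167
dist 9.6 ang 0.0 n 1 t 13.55 j [-0.73, 0.28, 0.22, 1.88, -0.13, 0.95, -0.59] f [-0.8 -0.4 -4.8] gw 0.0167
[[0.4,-0.1,9.6,0.0,0.0,0.0,240.0]]
```

{"op": "play_rows", "data": {
  "increments": [
    [0.6,0,5,0,0,0,240],
    [0,0,5,0,0,0,240],
    [0,0,0,0,0,0,240]
  ]
}}

```text
clock: 13.85
tcp_pos: [0.4999, 0.2537, 0.2136]
orientation: [-2.341, -2.029, -0.077]
contact_force: [0.4, 0.6, -5.1]
grip_width: 0.0163
```

Run:
```python
from h import *
st();plan([.4999,.2528,.205],claw=240)
```

```text
13.85 [0.4999 0.2537 0.2136] [-0.73, 0.29, 0.21, 1.89, -0.14, 0.93, -0.58] [ 0.4  0.6 -5.1] [ 0.02  0.11 -0.01] 0.0163
dist 8.7 ang 0.0 n 1 t 13.85 j [-0.73, 0.29, 0.21, 1.89, -0.14, 0.93, -0.58] f [ 0.4  0.6 -5.1] gw 0.0163
[[-1.4,0.1,8.5,0.0,0.0,0.0,240.0]]
```

{"op": "play_rows", "data": {
  "increments": [
    [-1,0,4,0,0,0,240],
    [-0.3,0,4,0,0,0,240],
    [0,0,0,0,0,0,240]
  ]
}}

```text
clock: 14.15
tcp_pos: [0.4999, 0.2537, 0.2051]
orientation: [-2.34, -2.03, -0.079]
contact_force: [-0.1, 1.1, -4.7]
grip_width: 0.0163
```

Run:
```python
from h import *
st();plan([.4999,.2528,.197],claw=240)
s=grab('scene','x');cv2.imwrite('pics/x3.png',cv2.resize(s['color'][190:262,300:374],(617,600),interpolation=2))
```

```text
14.15 [0.4999 0.2537 0.2051] [-0.73, 0.3, 0.21, 1.9, -0.14, 0.91, -0.58] [-0.1  1.1 -4.7] [0.08 0.13 0.06] 0.0163
dist 8.2 ang 0.0 n 1 t 14.15 j [-0.73, 0.3, 0.21, 1.9, -0.14, 0.91, -0.58] f [-0.1  1.1 -4.7] gw 0.0163
[[-1.4,0.1,8.0,0.0,0.0,0.0,240.0]]
```

View pics/x3.png

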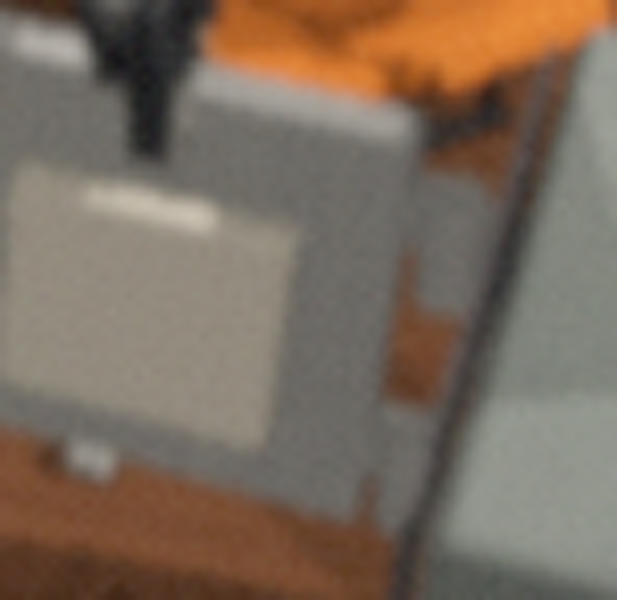

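{"op": "play_rows", "data": {
  "increments": [
    [-0.8,0,3,0,0,0,240],
    [-0.2,0,3,0,0,0,240],
    [0,0,0,0,0,0,240]
  ]
}}

```text
clock: 14.5
tcp_pos: [0.5001, 0.2536, 0.1993]
orientation: [-2.34, -2.03, -0.081]
contact_force: [0.4, 0.8, -4.1]
grip_width: 0.0164
```

Run:
```python
from h import *
st()
```

```text
14.5 [0.5001 0.2536 0.1993] [-0.72, 0.31, 0.21, 1.91, -0.15, 0.9, -0.58] [ 0.4  0.8 -4.1] [0.2  0.15 0.09] 0.0164
```

{"op": "play_rows", "data": {
  "increments": [
    [-0.2,0,2.5,0,0,0,240],
    [-0.2,0,2.5,0,0,0,240],
    [0,0,0,0,0,0,240]
  ]
}}

```text
clock: 14.8
tcp_pos: [0.5011, 0.2538, 0.1985]
orientation: [-2.338, -2.03, -0.086]
contact_force: [-2.4, 2.1, -3.2]
grip_width: 0.0166
```

Run:
```python
from h import *
st()
```

```text
14.8 [0.5011 0.2538 0.1985] [-0.72, 0.31, 0.21, 1.91, -0.15, 0.89, -0.57] [-2.4  2.1 -3.2] [0.56 0.71 0.29] 0.0166
```

{"op": "play_rows", "data": {
  "increments": [
    [0,0,4,0,0,0,240],
    [0,0,0,0,0,0,240]
  ]
}}

```text
clock: 15.0
tcp_pos: [0.5014, 0.2538, 0.1983]
orientation: [-2.336, -2.03, -0.089]
contact_force: [-3.1, 2.9, -3.7]
grip_width: 0.0165
```

Run:
```python
from h import *
st();s=grab('scene','y');t=grab('top','y')
cv2.imwrite('pics/y3.png',np.hstack([cv2.resize(s['color'][160:290,270:400],(400,400),interpolation=2),cv2.resize(t['color'][110:190,130:210],(400,400),interpolation=2)]))
c0,A,*e=door_pose(s,(165,250,265,355))
print('yaw',np.degrees(np.arctan2(A[1,0],A[0,0])),'tilt',np.degrees(np.arcsin(A[2,0])),c0)
zt=np.polyval(e[0],0);print('top z', c0[2]+A[2,2]*zt/1000,'bot',c0[2]+A[2,2]*np.polyval(e[1],0)/1000)
```

```text
15.0 [0.5014 0.2538 0.1983] [-0.72, 0.31, 0.21, 1.91, -0.15, 0.89, -0.57] [-3.1  2.9 -3.7] [0.88 1.09 0.41] 0.0165Traceback (most recent call last):
  File "<stdin>", line 4, in <module>
  File "h.py", line 83, in door_pose
    top=edge(2,1,-60,70);bot=edge(2,-1,-60,70)
  File "h.py", line 80, in edge
    rs=abs(pts_[:,1]-np.polyval(p,pts_[:,0]));p=np.polyfit(pts_[rs<=2.2][:,0],pts_[rs<=2.2][:,1],1)
                                                ~~~~~~~~~~^^^^^^^^^^^^^^^^^^^^^^^^^^^^^^^^^^^^^^^^^
    raise TypeError("expected non-empty vector for x")
TypeError: expected non-empty vector for x
```

View pics/y3.png

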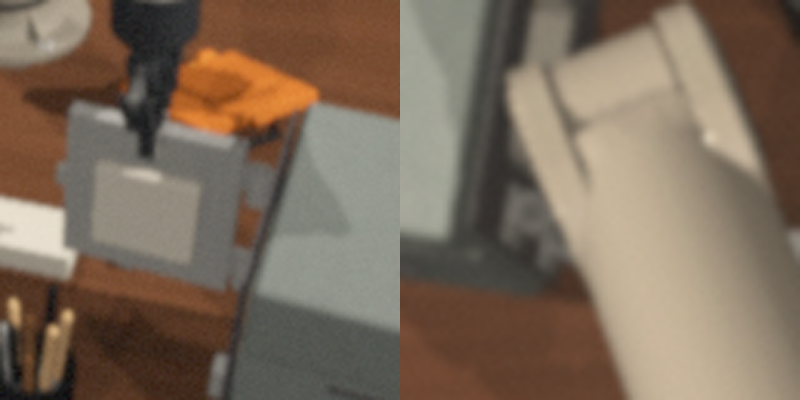

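{"op": "play_rows", "data": {
  "increments": [
    [0,0,4,0,0,0,240],
    [0,0,4,0,0,0,240]
  ]
}}

```text
clock: 15.3
tcp_pos: [0.503, 0.2533, 0.1972]
orientation: [-2.335, -2.033, -0.093]
contact_force: [-16.2, -9.9, 38.9]
grip_width: 0.0165
```

Run:
```python
from h import *
st();print(R.from_rotvec(r.get_obs()['orientation']).as_matrix().round(4))
s=load('y_scene');P=pts(s);c0,A,L,near,m=meas_door(s,(165,250,265,355));print(A.round(3),c0)
g=m&(abs(L[...,0])<30);im=np.zeros(near.shape,np.uint8);im[g]=np.clip(L[...,0][g]*4+128,1,255);cv2.imwrite('pics/y4.png',cv2.resize(im[160:260,265:375],None,fx=6,fy=6,interpolation=0))
```

```text
15.3 [0.503  0.2533 0.1972] [-0.72, 0.31, 0.21, 1.91, -0.15, 0.89, -0.56] [-16.2  -9.9  38.9] [-0.52  4.17  1.59] 0.0165
[[ 0.137   0.9904  0.0158]
 [ 0.9878 -0.1378  0.0729]
 [ 0.0744  0.0056 -0.9972]]
[[ 0.991  0.136 -0.005]
 [-0.136  0.991  0.001]
 [ 0.005  0.     1.   ]] [0.51169093 0.26371094 0.17106614]
```

View pics/y4.png

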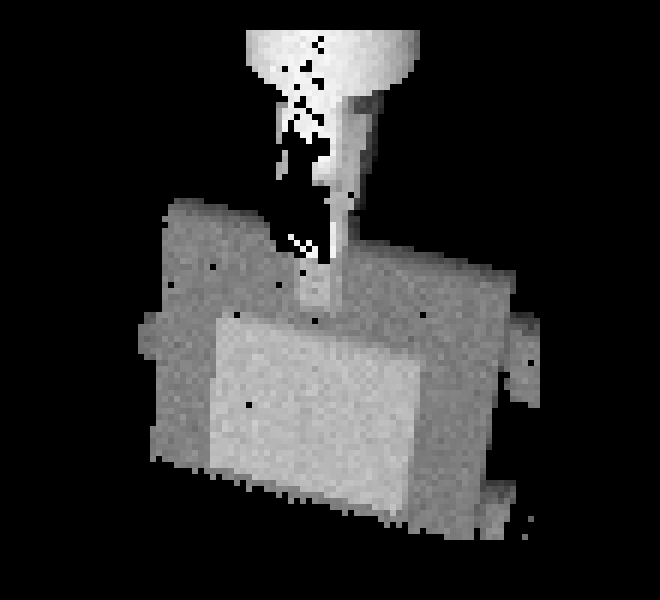

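{"op": "play_rows", "data": {
  "increments": [
    [0,0,-0.5,0,0,0,240],
    [0,0,0,0,0,0,240]
  ]
}}

```text
clock: 15.5
tcp_pos: [0.5012, 0.2537, 0.1985]
orientation: [-2.331, -2.034, -0.09]
contact_force: [-0.0, 0.9, -3.5]
grip_width: 0.0166
```

Run:
```python
from h import *
st();s=load('y_scene');P=pts(s);c0,A,L,near,m=meas_door(s,(165,250,265,355))
P2=P; M=np.zeros(near.shape,bool);M[160:255,262:360]=1
c=(M&(abs(L[...,0])<4))
for a in range(-90,100,10):
    k=c&(L[...,1]>=a)&(L[...,1]<a+10)
    if k.sum()>5: print(a,k.sum(),'z',np.percentile(P[k][:,2],[1,99]).round(4))
```

```text
15.5 [0.5012 0.2537 0.1985] [-0.72, 0.31, 0.21, 1.91, -0.15, 0.89, -0.56] [-0.   0.9 -3.5] [0.   0.32 0.1 ] 0.0166
-90 126 z [0.0696 0.23  ]
-80 152 z [0.0683 0.2288]
-70 145 z [0.0681 0.2303]
-60 69 z [0.0669 0.2311]
-50 69 z [0.0656 0.231 ]
-40 61 z [0.0669 0.3042]
-30 43 z [0.0671 0.2235]
-20 28 z [0.0677 0.2488]
-10 55 z [0.069  0.3099]
0 69 z [0.0667 0.2309]
10 87 z [0.0696 0.3653]
20 74 z [0.0686 0.231 ]
30 82 z [0.0696 0.2301]
40 169 z [0.0711 0.231 ]
50 165 z [0.0701 0.2304]
60 174 z [0.0694 0.2307]
70 53 z [0.0702 0.2163]
80 63 z [0.0737 0.2081]
90 21 z [0.0826 0.2088]
```

{"op": "play_rows", "data": {
  "increments": [
    [0,0,0,0,0,0,200],
    [0,0,0,0,0,0,150],
    [0,0,0,0,0,0,100],
    [0,0,0,0,0,0,100]
  ],
  "force": 20
}}

```text
clock: 15.9
tcp_pos: [0.5041, 0.2527, 0.1985]
orientation: [-2.336, -2.033, -0.096]
contact_force: [0.3, 0.3, -0.2]
grip_width: 0.0521
```

{"op": "play_rows", "data": {
  "increments": [
    [0,0,-15,0,0,0,100],
    [0,0,-30,0,0,0,100],
    [0,0,-40,0,0,0,100],
    [0,0,-40,0,0,0,100]
  ]
}}

```text
clock: 16.3
tcp_pos: [0.4998, 0.2414, 0.3205]
orientation: [-2.338, -2.032, -0.077]
contact_force: [1.4, 0.1, -0.9]
grip_width: 0.052
```

Run:
```python
from h import *
st();plan([.44,.05,.34],claw=100,vmm=45)
```

```text
16.3 [0.4998 0.2414 0.3205] [-0.73, 0.18, 0.23, 1.77, -0.1, 1.15, -0.6] [ 1.4  0.1 -0.9] [-0.05 -0.06 -0.02] 0.052
dist 201.5 ang 0.0 n 5 t 16.3 j [-0.73, 0.18, 0.23, 1.77, -0.1, 1.15, -0.6] f [ 1.4  0.1 -0.9] gw 0.052
[[-39.2,-6.5,-6.5,0.0,0.0,0.0,100.0],[-39.2,-6.5,-6.5,0.0,0.0,0.0,100.0],[-39.2,-6.5,-6.5,0.0,0.0,0.0,100.0],[-39.2,-6.5,-6.5,0.0,0.0,0.0,100.0],[-39.2,-6.5,-6.5,0.0,0.0,0.0,100.0]]
```

{"op": "play_rows", "data": {
  "increments": [
    [-40,0,-6,0,0,0,100],
    [-40,0,-6,0,0,0,100],
    [-40,0,-6,0,0,0,100],
    [-40,0,-6,0,0,0,100],
    [-20,0,-3,0,0,0,100]
  ]
}}

```text
clock: 16.8
tcp_pos: [0.4784, 0.0598, 0.3428]
orientation: [-2.335, -2.04, -0.102]
contact_force: [0.3, -0.1, 0.2]
grip_width: 0.0519
```

Run:
```python
from h import *
st();s=grab('scene','z');t=grab('top','z')
cv2.imwrite('pics/z_t.png',cv2.resize(t['color'],(800,600)))
a=cv2.resize(s['color'][160:290,270:400],(400,400),interpolation=2);b=cv2.resize(t['color'][120:190,130:210],(400,350),interpolation=2);b=np.vstack([b,np.zeros((50,400,3),np.uint8)])
cv2.imwrite('pics/z3.png',np.hstack([a,b]))
cv2.imwrite('pics/z4.png',cv2.resize(t['color'][140:225,340:440],(800,600),interpolation=2))
```

```text
16.8 [0.4784 0.0598 0.3428] [-0.55, 0.03, 0.35, 1.89, -0.08, 1.19, -0.3] [ 0.3 -0.1  0.2] [-0.12 -0.01  0.05] 0.0519
```

View pics/z3.png

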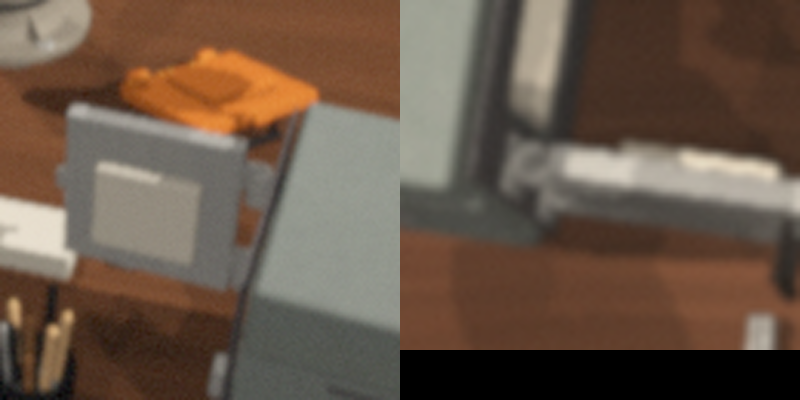

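View pics/z_t.png

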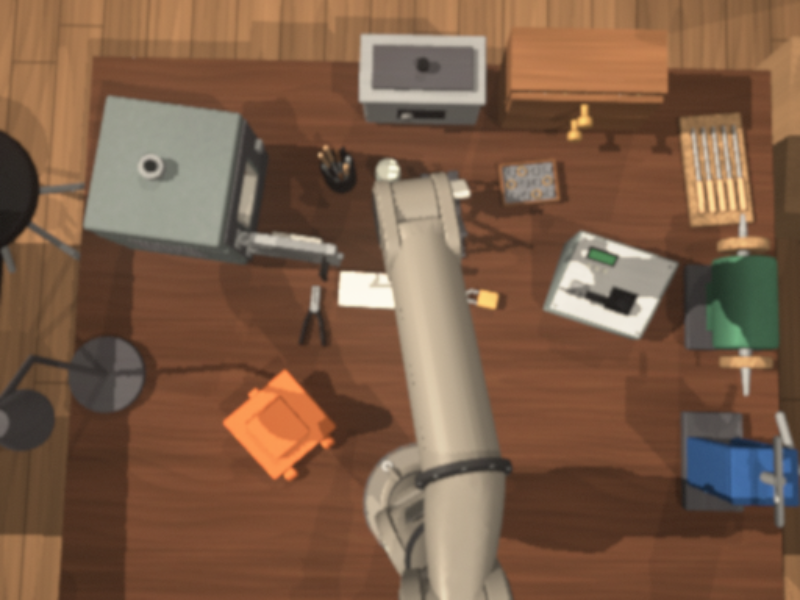

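View pics/z4.png

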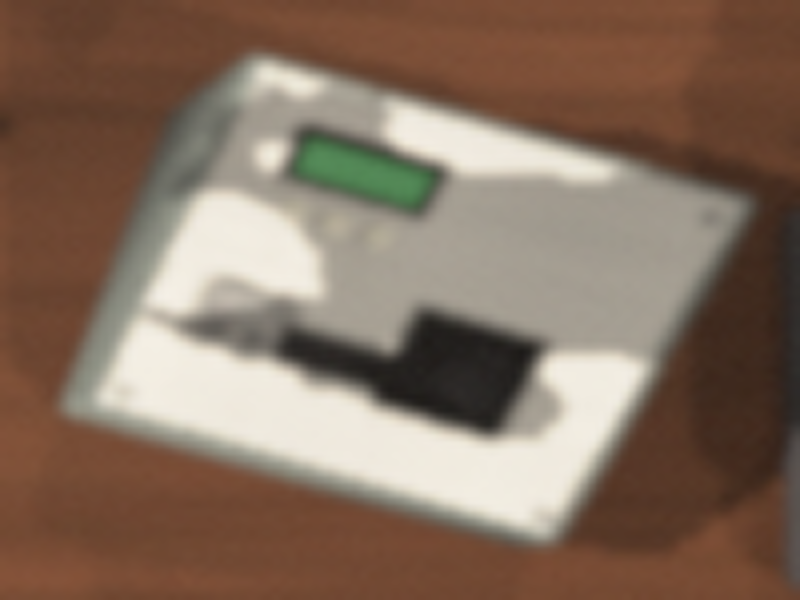

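Run:
```python
from h import *
t=load('z_top');P=pts(t);d=(P-CE)@N_
U=(P-CE)@UP_*1000;V=(P-CE)@L_*1000
m=np.zeros(d.shape,bool);m[140:225,340:440]=1
arm=m&(d>.018)&(d<.036)
img=np.zeros(d.shape,np.uint8);img[m]=np.clip(d[m]*6000,0,255);cv2.imwrite('pics/z5.png',cv2.resize(img[140:225,340:440],(800,600),interpolation=0))
for lo in range(-40,76,8):
    k=arm&(V>=lo)&(V<lo+8)
    if k.sum()>2: print(lo,k.sum(),U[k].min().round(1),U[k].max().round(1),U[k].mean().round(1),np.median(d[k]).round(4))
k=arm&(V>-8)&(V<32);print(np.polyfit(V[k],U[k],1))
# box edge direction check of yaw: white face extremes
F=m&(abs(d)<.004)
kk=max(cv2.findContours(F.astype(np.uint8),0,2)[0],key=cv2.contourArea);rc=cv2.minAreaRect(np.stack([V[kk[:,0,1],kk[:,0,0]],U[kk[:,0,1],kk[:,0,0]]],1).astype(np.float32));print(rc)
```

```text
-40 24 -40.8 -11.3 -23.9 0.0258
-32 25 -39.3 -10.0 -23.9 0.0244
-24 15 -35.6 -12.8 -24.7 0.0277
-16 14 -33.0 -15.5 -23.6 0.0263
-8 14 -31.8 -17.2 -23.7 0.0259
0 13 -31.9 -17.7 -25.2 0.0247
8 14 -32.2 -17.1 -23.5 0.0244
16 13 -33.6 -17.2 -25.0 0.0236
24 14 -31.9 -18.3 -23.8 0.0269
32 13 -32.3 -18.8 -24.8 0.0255
40 16 -36.6 -17.8 -25.9 0.0216
48 14 -38.6 -14.7 -26.8 0.0226
56 10 -35.3 -18.9 -26.0 0.0228
[-1.19780708e-03 -2.41930422e+01]
((-3.3891220092773438, -1.621337890625), (201.10238647460938, 187.4863739013672), 0.6622913479804993)
```

View pics/z5.png

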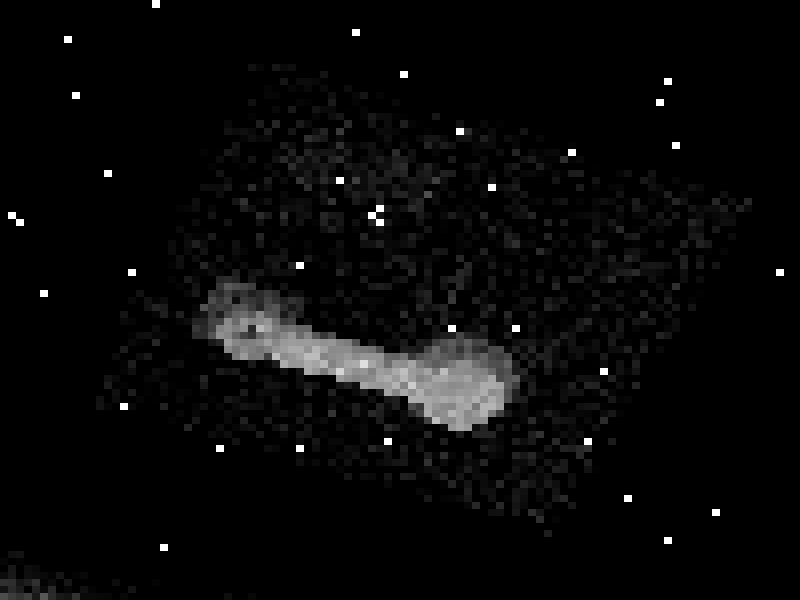

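Run:
```python
from h import *
s=load('z_scene');P=pts(s);c0,A,L,near,m=meas_door(s,(165,250,265,355))
print(A[:,0].round(4),c0)
M=np.zeros(near.shape,bool);M[160:255,262:360]=1;c=(M&(abs(L[...,0])<4))
for a in range(-90,100,20):
    k=c&(L[...,1]>=a)&(L[...,1]<a+20)
    if k.sum()>5: print(a,'z',np.percentile(P[k][:,2],[1,99]).round(4))
s2=grab('scene','zz');print('change',abs(s2['color'][160:260,262:360].astype(int)-s['color'][160:260,262:360]).mean());st()
a0=load('a_top')['color'].astype(int);z=load('z_top')['color'].astype(int)
for n,(u,v) in {'pot':(215,109),'pliers':(201,202),'jar':(248,110),'tray':(339,116),'padlock':(311,191),'orange':(178,272)}.items():print(n,abs(a0-z)[v-12:v+12,u-12:u+12].mean().round(1))
```

```text
[ 0.9918 -0.128   0.0042] [0.51155516 0.26226245 0.17291297]
-90 z [0.0672 0.2271]
-70 z [0.067 0.228]
-50 z [0.0647 0.2286]
-30 z [0.0649 0.2302]
-10 z [0.0667 0.2307]
10 z [0.067  0.2309]
30 z [0.0681 0.231 ]
50 z [0.0696 0.2299]
70 z [0.0712 0.2142]
90 z [0.0845 0.2092]
change 1.9075850340136054
16.95 [0.4787 0.0622 0.3426] [-0.55, 0.03, 0.35, 1.89, -0.08, 1.19, -0.31] [-0.5  1.6 -0.1] [-0.09 -0.03  0.01] 0.0516
pot 9.4
pliers 15.2
jar 19.4
tray 11.8
padlock 8.4
orange 9.2
```

```bash
python3 -c "
from bench import r
print(r.hand_in())"
```

```text
the job is handed in; nothing more can be done
None
```

The isolator is at off and the kiln door is hanging on both hinge pins, released and standing about 90° open. I handed the job in at about 17 s; it gives no verdict.

- **Isolator:** I gripped the handle and swung it until it met the hard stop, with about 13 N of resistance. In the last top view the arm is level to about 1°, and its eye lies over the hasp hole as far as the image can tell.
- **Hanging the door:** I gripped the door by its top edge with about 100 N. I slid it roughly 137 mm out of the rack, stood it upright and lowered it over both pins. Pressing down met about 39 N of resistance, so the knuckles are on their shoulders.
- **Door after release:**
  - Its foot was at about 66 mm and its top at about 230 mm, against 65 and 230 mm expected.
  - It leans about 0.2° front to back and about 1° sideways.
  - It showed no motion between two pictures.
- **Other things on the bench:** I saw none of them moved. The white soldering block was partly hidden under the arm in the last top view, so I only saw part of it there. A pixel comparison with the first picture was inconclusive because shadows changed.

**Disagreements:** The two cameras disagreed by about 3 mm on positions. I took the top view as reference for lining up on the pins, and the scene view agreed with that to about 2 mm. The gripper passed close to some wrist joint limits (joints 4, 5 and 6) while tilted, but none was passed.

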